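# Turn the square paw-print cast print side up with the spatula

## Robot

A 6-joint arm with a two-finger parallel gripper is mounted at the origin on the work surface. World frame = base frame: x ahead of the robot, y to its left, z up, the work surface at z = 0. Lengths are in mm, angles in rad, forces in N, time in s.
With the tool pointing down it reaches from about 375 to 750 mm from the base axis. Payload 9 kg.
Tool frame: the origin (TCP) lies at the very end of the fingers, on their centre line; the grasp point (between the pads) lies 19 mm behind it; z points along the fingers, y is the line along which they close (so a half turn about z gives the same grasp; the last joint's range is limited). The gripper opens to 85 mm and grips with 20 to 120 N. Pads are 22 mm wide; open, the fingers measure 114 mm over their backs; the gripper's body (76 mm by 85 mm) begins 54 mm behind the grasp point. The pads swing forward as they close: fully open they stand 13 mm farther back than shut.
Start: joints at [-1.358, 0.104, 0.097, 1.564, 0, 1.353], TCP at [250.572, -545.207, 231.331] pointing down, gripper open.
Joint ranges: [-2.99, 2.99], [-0.84, 1.86], [-1.1, 1.16], [-1.84, 2.11], [-1.51, 1.56], [-3.14, 3.14]. Speed limits (rad/s): [2.22, 2.22, 2.57, 3.14, 3.14, 3.14].

## Interface

Orientations are given as a unit quaternion [x, y, z, w].
In Python, from plant import telemetry, viewer, bot gives the robot as it stands.
- The arm moves only by the tool apply_moves, never from a script. Its arguments are lists of equal length, an entry for each row: "offset": the shift along the tool's x, y, z in cm, a list of three; "yaw": the turn about the tool's z in degrees; "fingers": the finger opening in cm, from 0 to 8.54. In form: {"offset": [[tx, ty, tz], ...], "yaw": [yaw, ...], "fingers": [fingers, ...]}. A call has 1 to 20 rows; each row shifts and turns the commanded pose from where the row before left it, along the tool's axes as they then stand; what a row does not reach is not made up. A row lasts 1/12 s, in which the tool goes at most 41.7 mm and 7.16 degrees, less where a joint would pass 70% of its speed; a pose out of reach is approached as far as the arm can. A call with a gripper value outside its range is refused whole. The fingers move at their own pace and stop on an object; "newtons" is the grip in N (left out, the last holds). Time passes only in rows, so rows that do not move let the fingers close. It gives the time, the measured TCP pose, the force, the opening and the grip force at its end, in the units of the state.
- telemetry.read_state(): the state, without advancing time (a new reading comes with each control period).
- viewer.get_image(name): name is "side" or "top" or "wrist"; returns the picture (480x640x3 uint8, blue, green, red); there is no depth.
- viewer.get_calibration(name): a dict with "fx", "fy", "cx", "cy" (pixels), "eye" and "rotation" of the camera in the world. Camera axes: x right, y down, z forward; pixel columns grow to the right and rows downward; lengths in mm; the calibration is good to about 2 mm. A picture is of the moment at which its call begins: read the wrist's pose just before it. get_calibration takes no time and is no camera call; for the wrist camera it gives the pose at the moment of the call.
- bot.job_done(): hands the job in; it is judged then, once.
The state is a dict: "time": time; "joint_positions": joint angles; "joint_vel": joint speeds; "effort": joint torques, N m; "ee_pos": TCP position; "eef_rot": TCP orientation; "ft_force": force on the tool from outside, world axes, zero at the start; "torque": the same for the moment, N m; "gripper_width": finger opening in mm; "gripper_force": force on a finger pad.
Only numpy, scipy, OpenCV 4.12 (cv2) and the standard library are available. Lean on these libraries where they do the work, as an engineer would, in place of code of your own. Each camera call takes 0.05 s, during which the arm holds its last target. There are 200 camera calls.

## Task

At the field station's bench a square plaster cast of a paw print has set lying print side down in the low bay of its wooden stand. Pick up the spatula, slide its blade under the square cast and flip the cast over onto the raised deck of the same stand, so that it lies flat there print side up; keep it low over the stand and do not touch it with the gripper. Then stand the spatula back down level on the bench, let go of it, and leave the round cast as it is.

Things in the scene. Friction and masses are not known exactly. Their poses are not given: they have to be found in the camera images.
- spatula_grip (a point): Centre of the spatula's wooden handle: 22 mm wide (x), 76 long (y), 24 high, centre 47 mm above the blade's underside. Steel blade 36 mm wide, 2.5 thick, on the same line, 53 to 143 mm ahead (+y); thin neck 38 to 58 mm ahead. A foot 30 mm wide under the handle's rear end reaches as low as the blade, so it stands level on the bench. 0.16 kg. The blade first points roughly away from the robot.
- cast_center (a point): Centre of the square plaster cast, an off-white slab 90 (x) by 80 (y) by 12 mm (z), about 0.11 kg. The raised paw print is on its -z face, underneath at the start. It lies across the slats in the low bay of its stand, 1 to 7 mm from the wall, aligned with the stand.
- stand: Fixed wooden stand, 92 mm wide (y, away from robot). Origin on the bench, mid-width, at the wall x = 0. Low bay x 0 to 102 mm (robot's right): floor 8 mm high; slats along y at x 0 to 26 and 84 to 94, tops 28 mm high, carry the cast; the channel between is open at both ends for the blade. Deck x -110 to 0 (left): flat top 42 mm high, so a 14 mm wall on which the cast's edge can pivot.
- round_cast_center (a point): Centre of the round plaster cast, a disc of 88 mm diameter, 12 mm thick, print side up on the deck of a second, identical stand about 0.3 m to the left or right of the first. To be left alone.
There are look-alikes about, which are no part of the job. Of the things that look like the part that bears spatula_grip, the smaller one is meant. Leave any pink look-alike of the part that bears cast_center alone.

How it is judged (in metres and radians):
On the way:
1. the square cast is tipped up by more than 30 degrees, resting on the spatula (angle between cast_center's own z axis and vertical above 0.52 rad and contact force between spatula and cast above 0.02 N), for 0.04 s.
At the end, for the whole second after the job is handed in: The square cast lies still, print up, within 10 degrees of flat, on its own stand's deck: centre 8 to 95 mm from the wall, within 35 mm of the middle line, 42 to 56 mm high. The spatula stands still, level within 10 degrees, handle centre 40 to 55 mm high. The round cast moved under 15 mm (angle between cast_center's own z axis and vertical above 2.95 rad and x of cast_center in the frame of stand between -0.095 and -0.008 m and y of cast_center in the frame of stand between -0.035 and 0.035 m and z of cast_center in the frame of stand between 0.042 and 0.056 m and linear speed of each of cast, spatula below 0.02 m/s and angle between spatula_grip's own z axis and vertical below 0.17 rad and height (world z) of spatula_grip between 0.04 and 0.055 m and distance of round_cast_center from where it was at the start of the episode below 0.015 m); the robot touches nothing.
It fails at once if the gripper or arm touches the square cast (contact force between the arm and cast above 0.5 N).
It fails at once if the fingers touch the square cast (contact force between the fingers and cast above 0.5 N).
It fails at once if the square cast is carried or tossed high (centre more than 170 mm above the bench) (height (world z) of cast_center above 0.17 m).
It fails at once if the round cast is shifted by more than 15 mm (distance of round_cast_center from where it was at the start of the episode above 0.015 m).
It also fails if it takes over 51 s, if anything falls off the work surface, if the arm or the gripper's body presses on something with over 40 N, if the wrist force passes 120 N, or if a joint passes its speed limit or range.

## Working session

There is one attempt and no reset: what is moved stays moved. The work goes in short steps, Python scripts to look and compute and a tool call to move; the robot and the scene stay as the last step left them, time stands still between calls to the robot, and variables do not carry over. Pictures are saved under pics/ and viewed, at most 10 in all, crops included, and the job is handed in when it is done.

Besides the shell and the picture viewer there is one more tool, called after "Request:" by a JSON object that holds its "fn" and its "kwargs", one argument or row to a line. apply_moves: Moves the arm, as the interface text tells. Its arguments: {"type":"object","properties":{"offset":{"type":"array","items":{"type":"array","items":{"type":"number"}}},"yaw":{"type":"array","items":{"type":"number"}},"fingers":{"type":"array","items":{"type":"number"}},"newtons":{"type":"number"}},"required":["offset","yaw","fingers"]}

```bash
ls; mkdir -p pics; python3 - <<'E'
from plant import telemetry, viewer, bot
import cv2
print(telemetry.read_state())
for n in ("top","side","wrist"):
    cv2.imwrite(f"pics/{n}0.png",viewer.get_image(n)); print(n,viewer.get_calibration(n))
E
```

```text
pics
{'time': 0.0, 'joint_positions': array([-1.35771421e+00,  1.04684035e-01,  9.64413000e-02,  1.56389094e+00,
       -1.22856675e-05,  1.35309454e+00]), 'joint_vel': array([-0.00081548, -0.00125807,  0.00130362,  0.00076671,  0.00190323,
       -0.00013716]), 'effort': array([-1.93096217e-03, -5.56930554e+01,  5.03651547e+01,  1.69985153e-02,
       -3.75055106e-04,  4.14768763e-06]), 'ee_pos': array([ 250.48061309, -544.84140353,  230.51586787]), 'eef_rot': array([ 9.76892478e-01,  2.13730296e-01, -4.59828728e-06, -6.68686684e-04]), 'ft_force': array([ 0.01337306, -0.02272014,  0.18311254]), 'torque': array([ 0.03338708, -0.01215155,  0.0665568 ]), 'gripper_force': 0.0, 'gripper_width': 85.14116921556}
top {'fx': 615.6652073056989, 'fy': 615.6652073056989, 'cx': 311.8465929811009, 'cy': 244.3766971170025, 'eye': array([ 306.09769785,  -17.3893061 , 1462.85306189]), 'rotation': array([-0.70247785,  0.70992822, -0.03658343,  0.0344739 ])}
side {'fx': 479.72595399593285, 'fy': 479.72595399593285, 'cx': 315.79109048221, 'cy': 248.75061509878148, 'eye': array([ 208.12322249, -989.66316107,  781.32082905]), 'rotation': array([ 0.87832525, -0.13210107,  0.05940755, -0.4555928 ])}
wrist {'fx': 334.2433888950146, 'fy': 334.2433888950146, 'cx': 316.26990980225844, 'cy': 245.61796221526117, 'eye': array([ 314.04073412, -516.60003548,  374.05866285]), 'rotation': array([ 0.83375455, -0.53442488, -0.07505783,  0.11666069])}
```

View pics/top0.png

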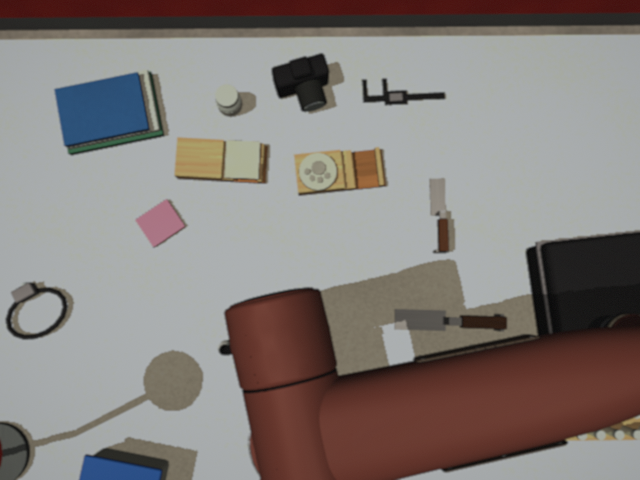

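View pics/side0.png

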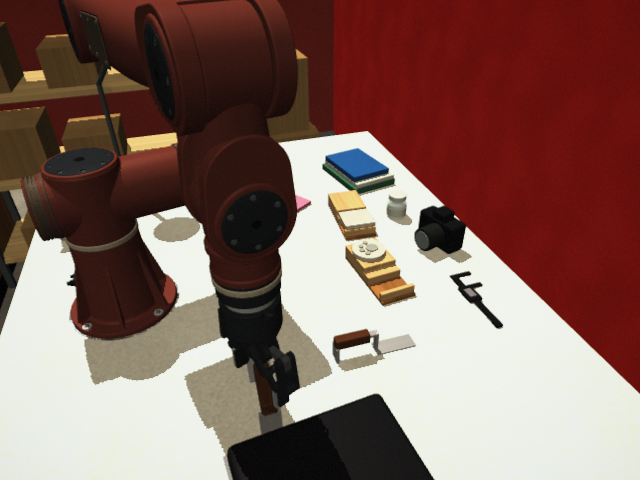

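Candidates, top image. Spatulas: a short one with its handle at (443,235), about 175 mm long, and a long one at (450,321), about 260 mm. The short one is meant. Casts: off-white square at (245,160) on the left stand, pink square at (160,222) to leave alone, round at (319,172) on the second stand. Next I'll check the choice in a close crop.

```bash
cat > h.py <<'E'
from plant import telemetry, viewer, bot
import cv2, numpy as np
from scipy.spatial.transform import Rotation as R
def ray(c,u,v):
    return R.from_quat(c["rotation"]).apply([(u-c["cx"])/c["fx"],(v-c["cy"])/c["fy"],1.])
def pix(c,u,v,z):
    d=ray(c,u,v); e=np.array(c["eye"]); return e+d*(z-e[2])/d[2]
def proj(c,p):
    q=R.from_quat(c["rotation"]).inv().apply(np.array(p)-c["eye"]); return c["fx"]*q[0]/q[2]+c["cx"],c["fy"]*q[1]/q[2]+c["cy"]
E
python3 - <<'E'
import cv2,numpy as np
a=cv2.imread("pics/top0.png")
f=lambda x0,x1,y0,y1,s:cv2.resize(a[y0:y1,x0:x1],None,fx=s,fy=s,interpolation=cv2.INTER_CUBIC)
A=f(165,275,125,195,7)  # 770x490
cv2.imwrite("pics/c1.png",A)
B=f(420,465,170,262,6); cv2.imwrite("pics/c2.png",B)
E
```

```text
(no output)
```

View pics/c1.png

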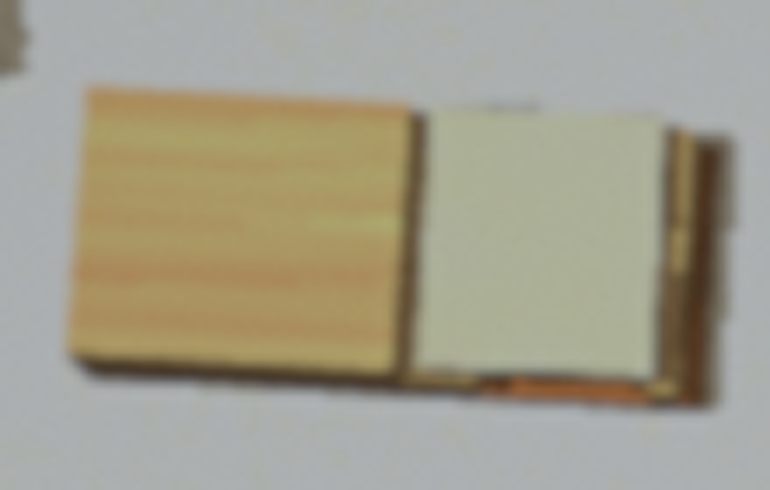

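View pics/c2.png

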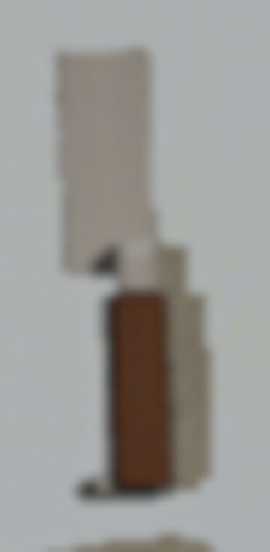

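Crop 1 shows the deck with corners at (88,88), (410,108), (392,372) and (70,352). The cast lies beside it, with corners at (428,110), (668,118), (655,378) and (412,368). Crop 2 shows the short spatula, with its handle top from (110,290) to (168,487) and the blade end at (55..148,52).

```bash
python3 - <<'E'
from h import *
c=viewer.get_calibration("top")
P=lambda L,s,o,z:np.array([pix(c,x/s-.5+.5/s+o[0],y/s-.5+.5/s+o[1],z)[:2] for x,y in L])
D=P([(88,88),(410,108),(392,372),(70,352)],7,(165,125),42)
K=P([(428,110),(668,118),(655,378),(412,368)],7,(165,125),40)
H=P([(110,290),(165,290),(168,487),(113,487)],6,(420,170),59)
B=P([(55,55),(148,50),(62,270)],6,(420,170),2.5)
S=P([(88,488),(165,488)],6,(420,170),0)
for n,Q in zip("DKHBS",(D,K,H,B,S)):
    print(n,Q.round(1).tolist(),Q.mean(0).round(1),[round(float(np.linalg.norm(Q[i]-Q[i-1])),1) for i in range(len(Q))])
    e=Q[1]-Q[0]; print(" edge0-1 ang",np.degrees(np.arctan2(e[1],e[0])).round(1), (np.degrees(np.arctan2(*(Q[0]-Q[-1])[::-1]))).round(1))
E
```

```text
D [[707.0, 292.7], [699.0, 184.2], [608.7, 189.9], [616.6, 297.7]] [657.8 241.1] [90.6, 108.8, 90.5, 108.1]
 edge0-1 ang -94.2 -3.2
K [[698.9, 178.4], [695.3, 97.4], [606.2, 102.0], [610.4, 183.5]] [652.7 140.3] [88.6, 81.0, 89.2, 81.6]
 edge0-1 ang -92.5 -3.3
H [[505.9, -313.3], [505.7, -334.4], [429.8, -333.1], [430.0, -312.1]] [ 467.8 -323.2] [75.9, 21.1, 75.9, 21.0]
 edge0-1 ang -90.6 -0.9
B [[609.5, -306.1], [611.1, -343.5], [522.2, -306.3]] [ 580.9 -318.6] [87.3, 37.5, 96.4]
 edge0-1 ang -87.5 0.1
S [[434.9, -314.5], [434.6, -345.2]] [ 434.7 -329.8] [30.6, 30.6]
 edge0-1 ang -90.6 89.4
```

Request:
{"fn": "apply_moves", "kwargs": {
  "offset": [
    [0, 0, 0],
    [0, 0, 0],
    [0, 0, 0],
    [0, 0, 0],
    [2.38, -2.5, 1.2],
    [2.38, -2.5, 1.2],
    [2.38, -2.5, 1.2],
    [2.38, -2.5, 1.2],
    [2.38, -2.5, 1.2],
    [2.38, -2.5, 1.2],
    [2.38, -2.5, 1.2],
    [2.38, -2.5, 1.2],
    [2.38, -2.5, 1.2],
    [0, 0, 0],
    [0, 0, 0]
  ],
  "yaw": [6.4, 6.4, 6.4, 6.3, 0, 0, 0, 0, 0, 0, 0, 0, 0, 0, 0],
  "fingers": [8.5, 8.5, 8.5, 8.5, 8.5, 8.5, 8.5, 8.5, 8.5, 8.5, 8.5, 8.5, 8.5, 8.5, 8.5],
  "newtons": 100
}}

```text
time: 1.4
ee_pos: [468.5, -321.3, 122.2]
eef_rot: [1.0, -0.006, -0.001, -0.001]
ft_force: [-0.3, 0.1, 0.8]
gripper_width: 84.9
gripper_force: 0.0
```

```bash
python3 - <<'E'
from h import *
s=telemetry.read_state(); c=viewer.get_calibration("wrist")
a=viewer.get_image("wrist"); cv2.imwrite("pics/w1.png",a)
print(s["ee_pos"],R.from_quat(s["eef_rot"]).as_matrix()[:,0], c["eye"])
for p in [(505.8,-323.8,59),(429.9,-322.6,59),(610.3,-324.8,2.5),(520,-324.2,2.5)]: print(proj(c,p))
E
```

```text
[ 468.45087926 -321.34048226  122.18496141] [ 0.99993754 -0.01108886 -0.00139472] [ 538.48939341 -322.91900243  265.41307822]
(np.float64(318.5025646250531), np.float64(204.40322467398244))
(np.float64(317.78365906175503), np.float64(314.9689894706647))
(np.float64(318.07113053359393), np.float64(42.34933801111703))
(np.float64(318.4282531879554), np.float64(174.5351840196995))
```

View pics/w1.png

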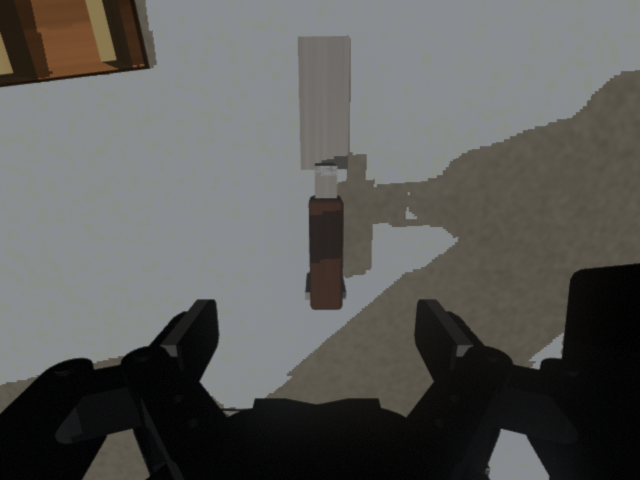

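```bash
python3 - <<'E'
from h import *
c=viewer.get_calibration("wrist")
for u,v,z in [(326,198,59),(326,309,59),(324.5,37,2.5),(326,168,2.5)]: print(pix(c,u,v,z).round(1))
E
```

```text
[ 509.2 -330.    59. ]
[ 433.6 -329.6   59. ]
[ 613.4 -331.1    2.5]
[ 524.5 -331.7    2.5]
```

Request:
{"fn": "apply_moves", "kwargs": {
  "offset": [
    [0.1, 0.57, 1],
    [0, 0, 3],
    [0, 0, 3],
    [0, 0, 2.4],
    [0, 0, 0],
    [0, 0, 0],
    [0, 0, 0],
    [0, 0, 0],
    [0, 0, 0],
    [0, 0, 0],
    [0, 0, 0],
    [0, 0, 0],
    [0, 0, 0],
    [0, 0, 0]
  ],
  "yaw": [0, 0, 0, 0, 0, 0, 0, 0, 0, 0, 0, 0, 0, 0],
  "fingers": [8.5, 8.5, 8.5, 8.5, 8.5, 1.5, 1.5, 1.5, 1.5, 1.5, 1.5, 1.5, 1.5, 1.5],
  "newtons": 100
}}

```text
time: 2.62
ee_pos: [469.5, -329.8, 30.7]
eef_rot: [1.0, -0.007, 0.001, 0.001]
ft_force: [-1.0, 0.1, 5.7]
gripper_width: 20.7
gripper_force: 97.6
```

Request:
{"fn": "apply_moves", "kwargs": {
  "offset": [
    [0, 0, -1.5],
    [0, 0, -2.5],
    [0, 0, -3],
    [0, 0, -3],
    [0, -2.5, 0],
    [0, -3.5, 0],
    [0, -3.5, 0],
    [0, -3.5, 0],
    [0, -3.5, 0],
    [0, -3.5, 0],
    [0, -3.5, 0],
    [0, -3.5, 0],
    [0, -3.5, 0],
    [0, -3.5, 0],
    [0, -3.5, 0],
    [0, -2.5, 0],
    [0, -1, 0],
    [0, 0, 0],
    [0, 0, 0],
    [0, 0, 0]
  ],
  "yaw": [0, 0, 1.6, 1.6, 0, 0, 0, 0, 0, 0, 0, 0, 0, 0, 0, 0, 0, 0, 0, 0],
  "fingers": [1.5, 1.5, 1.5, 1.5, 1.5, 1.5, 1.5, 1.5, 1.5, 1.5, 1.5, 1.5, 1.5, 1.5, 1.5, 1.5, 1.5, 1.5, 1.5, 1.5],
  "newtons": 100
}}

```text
time: 4.28
ee_pos: [497.6, 79.0, 129.2]
eef_rot: [0.999, -0.035, -0.0, 0.0]
ft_force: [-0.1, 0.7, -1.9]
gripper_width: 20.6
gripper_force: 98.1
```

```bash
python3 - <<'E'
from h import *
s=telemetry.read_state(); c=viewer.get_calibration("wrist")
a=viewer.get_image("wrist"); cv2.imwrite("pics/w2.png",a)
print(s["ee_pos"],R.from_quat(s["eef_rot"]).as_matrix().round(4).tolist(), c, s["ft_force"],proj(c,s["ee_pos"]))
E
```

```text
[497.61158265  79.03758113 129.23510833] [[0.9975, -0.0707, -0.0002], [-0.0707, -0.9975, -0.0005], [-0.0001, 0.0005, -1.0]] {'fx': 334.2433888950146, 'fy': 334.2433888950146, 'cx': 316.26990980225844, 'cy': 245.61796221526117, 'eye': array([567.32912865,  73.59293998, 272.57215353]), 'rotation': array([-0.67496184,  0.72469677,  0.10109063, -0.09498311])} [-0.14229519  0.65994182 -1.89156201] (np.float64(314.85066251779017), np.float64(304.91122785626953))
```

View pics/w2.png

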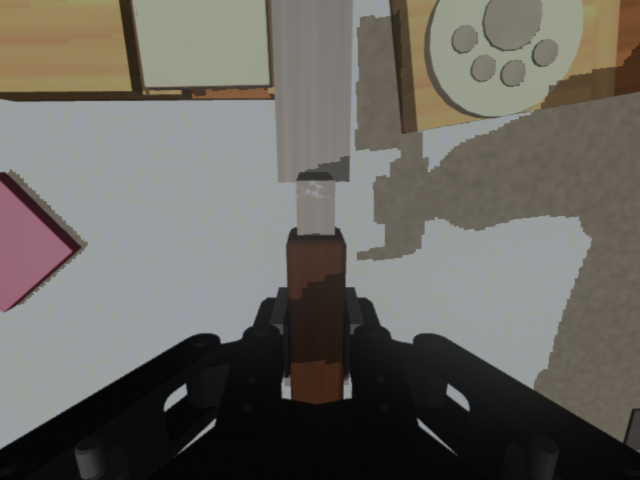

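```bash
python3 - <<'E'
from h import *
c=viewer.get_calibration("wrist"); 
for n,u,v,z in [("deck wall front",135,92,42),("deck left",0,93,42),("wall back",122,0,42),("castFL",143,85,40),("castFR",271,86,40),("castR back",267,0,40),("bladeL",278,181,104),("bladeR",350,181,104),("bL0",271,0,104),("bR0",353,0,104),("slat front",155,92,28),("pink",85,243,12),("st2 front left",404,131,42),("st2 L",391,0,42)]:
    print(n,pix(c,u,v,z).round(1))
E
```

```text
deck wall front [610.9 185.2  42. ]
deck left [616.4 270.6  42. ]
wall back [660.9 181.8  42. ]
castFL [614.9 180.2  40. ]
castFR [608.6  99.   40. ]
castR back [655.5  96.3  40. ]
bladeL [554.   93.2 104. ]
bladeR [551.4  57.5 104. ]
bL0 [631.2  88.3 104. ]
bR0 [628.6  52.8 104. ]
slat front [612.6 178.5  28. ]
pink [508.7 264.7  12. ]
st2 front left [575.2  15.   42. ]
st2 L [649.6  22.8  42. ]
```

Request:
{"fn": "apply_moves", "kwargs": {
  "offset": [
    [1.5, 0.3, 0],
    [1.5, 0, 0],
    [1.5, 0, 0],
    [0, 0, 2],
    [0, 0, 2.5],
    [0, 0, 1.5],
    [0, 0, 0.67],
    [0, 0, 0],
    [0, 0, 0],
    [0, -0.6, 0],
    [0, -0.4, 0],
    [0, -0.2, 0],
    [0, -0.2, 0],
    [0, -0.1, 0],
    [0, -0.1, 0],
    [0, -0.1, 0],
    [0, 0, 0],
    [0, 0, 0]
  ],
  "yaw": [0, 0, 0, 0, 0, 0, 0, 0, 0, 0, 0, 0, 0, 0, 0, 0, 0, 0],
  "fingers": [1.5, 1.5, 1.5, 1.5, 1.5, 1.5, 1.5, 1.5, 1.5, 1.5, 1.5, 1.5, 1.5, 1.5, 1.5, 1.5, 1.5, 1.5]
}}

```text
time: 5.83
ee_pos: [543.4, 90.8, 62.5]
eef_rot: [0.999, -0.035, -0.0, 0.0]
ft_force: [-0.6, 0.1, -1.9]
gripper_width: 20.5
gripper_force: 98.2
```

```bash
python3 - <<'E'
from h import *
s=telemetry.read_state(); c=viewer.get_calibration("wrist")
a=viewer.get_image("wrist"); cv2.imwrite("pics/w3.png",a)
print(s["ee_pos"],s["ft_force"],s["torque"])
E
```

```text
[543.40712582  90.7993832   62.50483823] [-0.56534195  0.0769663  -1.91580823] [-0.14582551  0.1114492  -0.02478066]
```

View pics/w3.png

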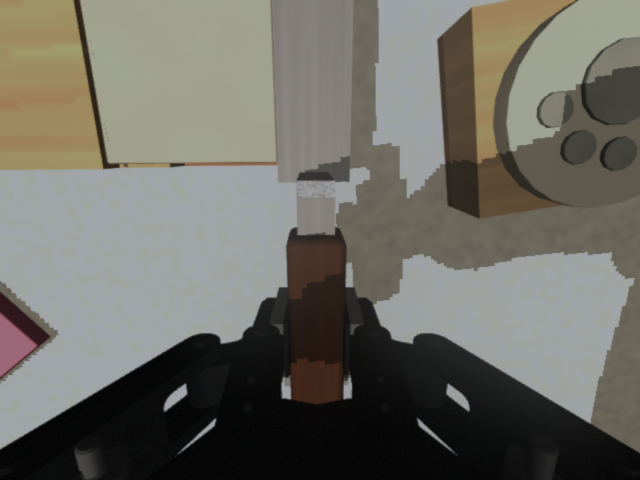

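The blade's left edge now bears on the cast's right side at (276,162). The cast's left edge at (106,162) is about 2 mm from the wall at (103,167). I'll push a little further.

Request:
{"fn": "apply_moves", "kwargs": {
  "offset": [
    [0, -0.1, 0],
    [0, -0.1, 0],
    [0, -0.1, 0],
    [0, 0, 0],
    [0, 0, 0]
  ],
  "yaw": [0, 0, 0, 0, 0],
  "fingers": [1.5, 1.5, 1.5, 1.5, 1.5]
}}

```text
time: 6.3
ee_pos: [543.5, 92.3, 62.6]
eef_rot: [0.999, -0.034, -0.0, -0.0]
ft_force: [0.2, -3.2, -2.1]
gripper_width: 20.4
gripper_force: 98.2
```

Request:
{"fn": "apply_moves", "kwargs": {
  "offset": [
    [0, 0.5, 0],
    [-1, 0, 0],
    [-2.5, 0, 0],
    [-3, 0, 0],
    [-2, 0, 0],
    [-1, -1, 0],
    [0, -2, 0.8],
    [0, -0.95, 0.85],
    [0, 0, 0],
    [0, 0, 0]
  ],
  "yaw": [0, 0, 0, 0, 0, 0, 0, 0, 0, 0],
  "fingers": [1.5, 1.5, 1.5, 1.5, 1.5, 1.5, 1.5, 1.5, 1.5, 1.5]
}}

```text
time: 7.13
ee_pos: [449.8, 114.4, 45.4]
eef_rot: [1.0, -0.022, -0.001, -0.008]
ft_force: [0.3, 0.7, -1.5]
gripper_width: 20.6
gripper_force: 98.1
```

```bash
python3 - <<'E'
from h import *
s=telemetry.read_state(); c=viewer.get_calibration("wrist")
a=viewer.get_image("wrist"); cv2.imwrite("pics/w4.png",a)
print(s["ee_pos"],s["ft_force"],R.from_quat(s["eef_rot"]).as_matrix()[:,0])
E
```

```text
[449.83412966 114.39899517  45.36032028] [ 0.27391203  0.70613955 -1.47363096] [ 0.99904369 -0.04369882 -0.00145498]
```

View pics/w4.png

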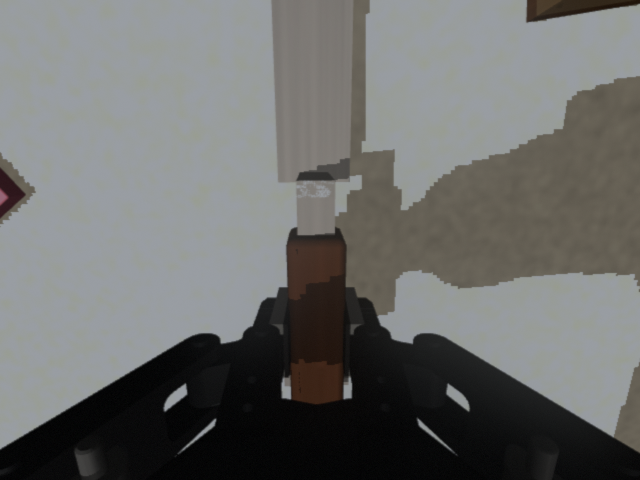

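Request:
{"fn": "apply_moves", "kwargs": {
  "offset": [
    [0, 0, 0],
    [0, 0, 0],
    [0, 0, 0]
  ],
  "yaw": [0, 0, 0],
  "fingers": [1.5, 1.5, 1.5]
}}

```text
time: 7.43
ee_pos: [450.3, 114.2, 46.4]
eef_rot: [1.0, -0.022, 0.0, -0.008]
ft_force: [0.3, -0.0, -1.5]
gripper_width: 20.7
gripper_force: 98.1
```

```bash
python3 - <<'E'
from h import *
s=telemetry.read_state()
print(s["ee_pos"],s["joint_positions"],s["joint_vel"],s["ft_force"],R.from_quat(s["eef_rot"]).as_matrix()[:,0])
E
```

```text
[450.27635692 114.17050849  46.43560755] [-0.04553308 -0.27556142 -0.59987272  1.24634045  0.01631317  3.14056288] [ 0.00294523 -0.00415524 -0.00190783 -0.00049607  0.00149335  0.00124122] [ 0.34507669 -0.01105384 -1.47295498] [ 9.99009872e-01 -4.44887542e-02  1.61375792e-04]
```

The last joint is at its limit, 3.14, so I'll stand the spatula down here and regrasp it with a half turn.

Request:
{"fn": "apply_moves", "kwargs": {
  "offset": [
    [0, 1, 0],
    [0, 0.5, 0],
    [0, 0, 0.7],
    [0, 0, 0.6],
    [0, 0, 0.2],
    [0, 0, 0.1],
    [0, 0, 0],
    [0, 0, 0]
  ],
  "yaw": [0, 0, 0, 0, 0, 0, 0, 0],
  "fingers": [1.5, 1.5, 1.5, 1.5, 1.5, 1.5, 1.5, 1.5]
}}

```text
time: 8.1
ee_pos: [449.1, 99.4, 30.8]
eef_rot: [1.0, -0.022, 0.0, -0.008]
ft_force: [-6.8, -0.9, 14.1]
gripper_width: 20.4
gripper_force: 100.1
```

```bash
python3 - <<'E'
from h import *
s=telemetry.read_state()
print(s["ee_pos"],s["joint_positions"],s["ft_force"],R.from_quat(s["eef_rot"]).as_matrix().round(4))
E
```

```text
[449.12155671  99.44849981  30.81123013] [-0.07823958 -0.27590915 -0.62939688  1.21814876  0.01532377  3.10757383] [-6.83858753 -0.94956226 14.07923079] [[ 9.990e-01 -4.420e-02  4.000e-04]
 [-4.420e-02 -9.989e-01  1.530e-02]
 [-3.000e-04 -1.530e-02 -9.999e-01]]
```

Request:
{"fn": "apply_moves", "kwargs": {
  "offset": [
    [0, 0, 0],
    [0, 0, 0],
    [0, 0, 0],
    [0, 0, 0],
    [0, 0, -1],
    [0, 0, -3],
    [0, 0, -3],
    [0, 0, 0],
    [0, 0, 0],
    [0, 0, 0],
    [0, 0, 0],
    [0, 0, 0],
    [0, 0, 0],
    [0, 0, 0],
    [0, 0, 0],
    [0, 0, 0],
    [0, 0, 0],
    [0, 0, 0],
    [0, 0, 0],
    [0, 0, 0]
  ],
  "yaw": [0, 0, 0, 0, 0, 0, 0, -6.9, -6.9, -6.9, -6.9, -6.9, -6.9, -6.9, -6.9, -6.9, -6.9, -6.9, -6.9, -6.9],
  "fingers": [8.5, 8.5, 8.5, 8.5, 8.5, 8.5, 8.5, 8.5, 8.5, 8.5, 8.5, 8.5, 8.5, 8.5, 8.5, 8.5, 8.5, 8.5, 8.5, 8.5]
}}

```text
time: 9.77
ee_pos: [449.4, 98.5, 100.7]
eef_rot: [0.722, 0.692, 0.006, -0.005]
ft_force: [-0.1, 0.7, 0.0]
gripper_width: 85.0
gripper_force: 0.0
```

Request:
{"fn": "apply_moves", "kwargs": {
  "offset": [
    [0, 0, 0],
    [0, 0, 0],
    [0, 0, 0],
    [0, 0, 0],
    [0, 0, 0],
    [0, 0, 0],
    [0, 0, 0],
    [0, 0, 0],
    [0, 0, 0],
    [0, 0, 0],
    [0, 0, 0],
    [0, 0, 0],
    [0, 0, 0],
    [0, 0, 0],
    [0, 0, 0]
  ],
  "yaw": [-6.9, -6.9, -6.9, -6.9, -6.9, -6.9, -6.9, -6.9, -6.9, -6.9, -6.9, -6.9, -7.1, 0, 0],
  "fingers": [8.5, 8.5, 8.5, 8.5, 8.5, 8.5, 8.5, 8.5, 8.5, 8.5, 8.5, 8.5, 8.5, 8.5, 8.5]
}}

```text
time: 11.02
ee_pos: [449.4, 98.5, 100.5]
eef_rot: [0.028, 1.0, 0.008, 0.0]
ft_force: [0.4, 0.1, 0.6]
gripper_width: 85.2
gripper_force: 0.0
```

```bash
python3 - <<'E'
from h import *
s=telemetry.read_state()
print(s["ee_pos"],s["joint_positions"],s["ft_force"],R.from_quat(s["eef_rot"]).as_matrix().round(4))
E
```

```text
[449.36283625  98.51036533 100.50506709] [-0.08105495 -0.32441036 -0.54006628  1.35536968  0.01638766 -0.02603934] [0.39925718 0.11736716 0.55114975] [[-9.985e-01  5.500e-02  1.100e-03]
 [ 5.500e-02  9.984e-01  1.640e-02]
 [-2.000e-04  1.640e-02 -9.999e-01]]
```

Request:
{"fn": "apply_moves", "kwargs": {
  "offset": [
    [0, 0, 2],
    [0, 0, 3],
    [0, 0, 2],
    [0, 0, 0],
    [0, 0, 0],
    [0, 0, 0],
    [0, 0, 0],
    [0, 0, 0],
    [0, 0, 0],
    [0, 0, 0],
    [0, 0, 0]
  ],
  "yaw": [0, 0, 0, 0, 0, 0, 0, 0, 0, 0, 0],
  "fingers": [8.5, 8.5, 8.5, 8.5, 1.5, 1.5, 1.5, 1.5, 1.5, 1.5, 1.5],
  "newtons": 100
}}

```text
time: 11.93
ee_pos: [450.0, 99.5, 31.2]
eef_rot: [0.026, 1.0, 0.008, 0.001]
ft_force: [-2.4, 0.4, 6.3]
gripper_width: 20.5
gripper_force: 97.5
```

```bash
python3 - <<'E'
from h import *
s=telemetry.read_state()
print(s["ee_pos"],s["ft_force"],R.from_quat(s["eef_rot"]).as_matrix()[:,0])
cv2.imwrite("pics/t5.png",cv2.resize(viewer.get_image("top")[120:290,160:370],None,fx=3.5,fy=3.5,interpolation=cv2.INTER_CUBIC))
E
```

```text
[450.04831604  99.54837648  31.20768453] [-2.42407879  0.35831355  6.30604801] [-0.99866802  0.05157543 -0.00147239]
```

View pics/t5.png

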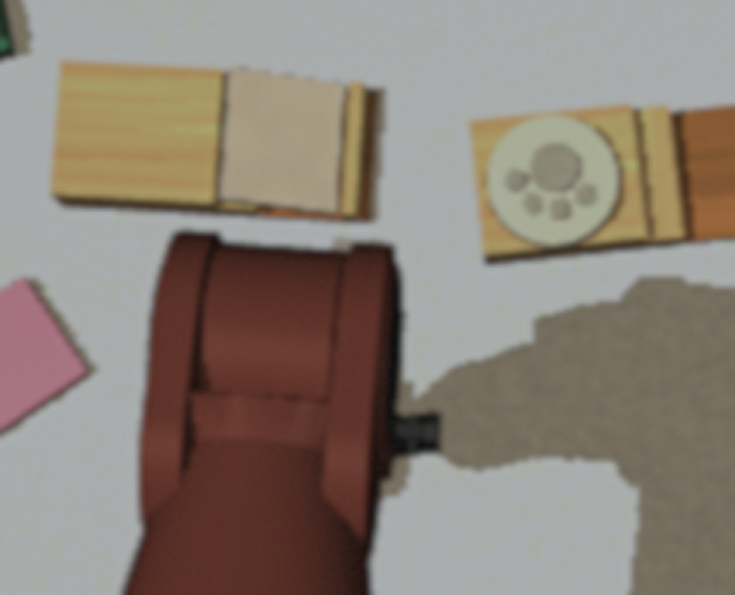

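Request:
{"fn": "apply_moves", "kwargs": {
  "offset": [
    [0, 0, -0.7],
    [0, 0, -0.8],
    [0.05, 1.2, 0],
    [0.05, 1.5, 0],
    [0.03, 0.84, 0],
    [0, 0, 0],
    [0, 0, 0],
    [0, 0, 0]
  ],
  "yaw": [0, 0.9, 0, 0, 0, 0, 0, 0],
  "fingers": [1.5, 1.5, 1.5, 1.5, 1.5, 1.5, 1.5, 1.5]
}}

```text
time: 12.65
ee_pos: [450.2, 134.4, 45.6]
eef_rot: [0.033, 0.999, 0.008, -0.0]
ft_force: [-0.5, 0.7, -1.6]
gripper_width: 20.3
gripper_force: 97.9
```

```bash
python3 - <<'E'
from h import *
s=telemetry.read_state()
print(s["ee_pos"],s["joint_positions"],s["ft_force"],R.from_quat(s["eef_rot"]).as_matrix().round(4).tolist())
a=viewer.get_image("side"); c=viewer.get_calibration("side")
M=R.from_quat(s["eef_rot"]).as_matrix()
u,v=proj(c,s["ee_pos"]+np.array([100,0,-20])); u,v=int(u),int(v); print(u,v)
cv2.imwrite("pics/s6.png",cv2.resize(a[v-50:v+50,u-70:u+60],None,fx=6,fy=6,interpolation=cv2.INTER_CUBIC))
E
```

```text
[450.24137359 134.44035119  45.6001991 ] [-4.07451885e-05 -2.56695109e-01 -5.85683265e-01  1.24140982e+00
  1.60201256e-02  6.68559559e-02] [-0.47777981  0.65468927 -1.57025187] [[-0.9978, 0.0668, 0.0004], [0.0668, 0.9976, 0.016], [0.0007, 0.016, -0.9999]]
322 227
```

View pics/s6.png

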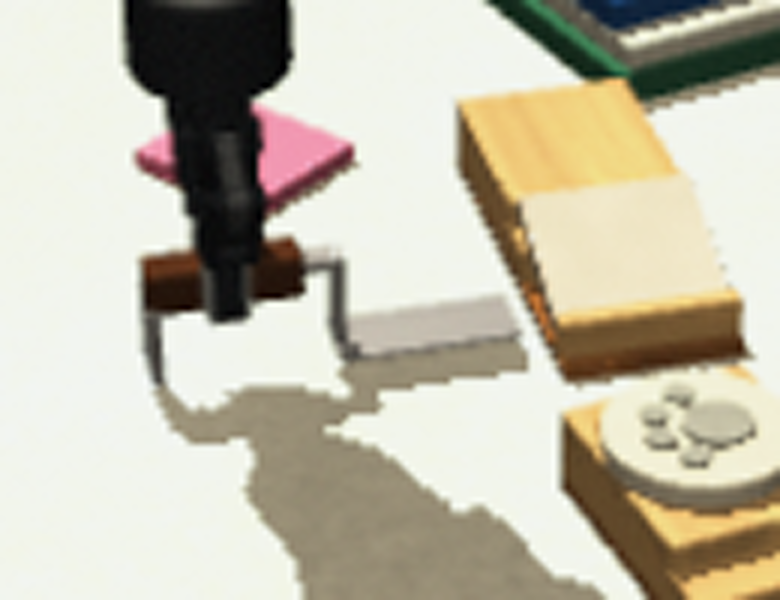

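Request:
{"fn": "apply_moves", "kwargs": {
  "offset": [
    [-1, 0, 0],
    [-2, 0, 0],
    [-2, 0, 0],
    [-2, 0, 0],
    [-1.5, 0, 0],
    [-1, -0.1, 0],
    [0, -0.1, 0],
    [0, 0, 0],
    [0, 0, 0]
  ],
  "yaw": [0, 0, 0, 0, 0, 0, 0, 0, 0],
  "fingers": [1.5, 1.5, 1.5, 1.5, 1.5, 1.5, 1.5, 1.5, 1.5]
}}

```text
time: 13.45
ee_pos: [544.4, 126.2, 45.4]
eef_rot: [0.034, 0.999, 0.008, -0.0]
ft_force: [-0.1, 0.4, -0.9]
gripper_width: 20.6
gripper_force: 98.0
```

Request:
{"fn": "apply_moves", "kwargs": {
  "offset": [
    [0, 0, -0.8],
    [0, 0, -0.5],
    [0, -0.05, -0.45],
    [0, -0.04, -0.46],
    [0, -0.04, -0.46],
    [0, 0.1, -0.47],
    [0, 0.15, -0.46],
    [0, 0.19, -0.46],
    [0, 0, 0],
    [0, 0, 0]
  ],
  "yaw": [0, 0, 0, 0, 0, 0, 0, 0, 0, 0],
  "fingers": [1.5, 1.5, 1.5, 1.5, 1.5, 1.5, 1.5, 1.5, 1.5, 1.5]
}}

```text
time: 14.28
ee_pos: [545.4, 129.1, 86.4]
eef_rot: [0.033, 0.999, 0.008, 0.0]
ft_force: [0.7, -0.4, -1.6]
gripper_width: 20.6
gripper_force: 98.0
```

```bash
cat >> h.py <<'E'
def mask(a,x0=150,x1=285,y0=115,y1=205):
    h=cv2.cvtColor(a,cv2.COLOR_BGR2HSV).astype(int); return h[y0:y1,x0:x1]
E
python3 - <<'E'
from h import *
s=telemetry.read_state(); print(s["ee_pos"],s["ft_force"],s["torque"])
a=viewer.get_image("top"); cv2.imwrite("pics/t7.png",a)
b=cv2.imread("pics/top0.png")
# sample BGR along the stand's mid line (stand frame x from -110 to 110 at y=10, z=42), before and now
c=viewer.get_calibration("top")
ex=np.array([-.0663,-.9978]);ey=np.array([.9978,-.0663]);O=np.array([653.9,187.05])
for y in (0,25):
  for x in range(-105,111,8):
    p=O+ex*x+ey*y; u,v=map(int,map(round,proj(c,[*p,42])))
    print(y,x,b[v,u].tolist(),a[v,u].tolist())
E
```

```text
[545.41226449 129.08043694  86.44994274] [ 0.65768535 -0.38150678 -1.58481717] [ 0.01346652  0.06945657 -0.03423485]
0 -105 [98, 145, 170] [68, 85, 116]
0 -97 [96, 148, 170] [46, 56, 104]
0 -89 [97, 148, 170] [47, 56, 104]
0 -81 [97, 148, 170] [45, 55, 104]
0 -73 [98, 148, 171] [20, 24, 40]
0 -65 [97, 148, 170] [49, 60, 107]
0 -57 [97, 148, 170] [51, 61, 110]
0 -49 [100, 152, 170] [49, 59, 109]
0 -41 [100, 152, 170] [48, 58, 107]
0 -33 [100, 153, 170] [50, 59, 108]
0 -25 [102, 155, 171] [50, 59, 108]
0 -17 [102, 156, 171] [50, 61, 109]
0 -9 [99, 152, 170] [50, 59, 107]
0 -1 [95, 144, 162] [48, 59, 108]
0 7 [130, 148, 150] [48, 59, 108]
0 15 [153, 176, 171] [50, 60, 108]
0 23 [152, 175, 171] [41, 50, 93]
0 31 [152, 175, 172] [47, 57, 105]
0 39 [150, 175, 171] [46, 56, 104]
0 47 [151, 175, 171] [46, 56, 105]
0 55 [151, 175, 171] [29, 35, 64]
0 63 [150, 175, 171] [23, 26, 32]
0 71 [151, 175, 171] [30, 32, 32]
0 79 [152, 176, 172] [92, 102, 111]
0 87 [115, 132, 135] [57, 85, 108]
0 95 [76, 117, 134] [61, 93, 111]
0 103 [52, 67, 83] [56, 72, 88]
25 -105 [98, 149, 170] [50, 58, 104]
25 -97
[... 221 characters left out ...]
, 154, 171] [52, 63, 112]
25 -41 [101, 154, 170] [50, 61, 110]
25 -33 [99, 151, 169] [53, 63, 112]
25 -25 [100, 153, 170] [52, 63, 112]
25 -17 [101, 154, 170] [52, 62, 112]
25 -9 [101, 154, 171] [52, 62, 112]
25 -1 [90, 138, 151] [52, 62, 112]
25 7 [126, 149, 151] [53, 63, 113]
25 15 [150, 176, 172] [53, 63, 112]
25 23 [149, 175, 171] [41, 50, 92]
25 31 [150, 175, 171] [46, 55, 103]
25 39 [151, 175, 171] [45, 55, 103]
25 47 [152, 175, 172] [46, 55, 103]
25 55 [151, 175, 172] [26, 31, 56]
25 63 [151, 175, 171] [21, 22, 27]
25 71 [152, 176, 172] [17, 19, 24]
25 79 [153, 176, 172] [41, 55, 77]
25 87 [113, 130, 130] [50, 77, 100]
25 95 [70, 107, 124] [52, 77, 97]
25 103 [37, 55, 77] [41, 60, 83]
```

```bash
cat >> h.py <<'E'
ex=np.array([-.068,-.9977]);ey=np.array([.9977,-.068]);O=np.array([655.5,184.5])
def W(x,y,z): return np.array([*(O+ex*x+ey*y),z])
def hyp(th,x0=None,z0=28,dy=2):
    """cast outline in side view, tilted th deg, lower-left corner at x0,z0"""
    t=np.radians(th); x0=12*np.sin(t) if x0 is None else x0
    f=np.array([np.cos(t),np.sin(t)]); n=np.array([-np.sin(t),np.cos(t)])
    return [W(*((x0,z0)+f*a+n*b)[[0]],y+dy,((x0,z0)+f*a+n*b)[1]) for a in (0,80) for b in (0,12) for y in (-45,45)]
def sidecast(a,c):
    hs=cv2.cvtColor(a,cv2.COLOR_BGR2HSV); 
    m=cv2.inRange(hs,(8,12,120),(30,75,255)); return m
def iou(m,c,P):
    q=np.array([proj(c,p) for p in P],np.float32); h=cv2.convexHull(q).astype(np.int32)
    r=np.zeros_like(m); cv2.fillConvexPoly(r,h,255)
    box=np.zeros_like(m); box[140:270,300:400]=255
    return (m&r&box).astype(bool).sum()/max(1,((m|r)&box).astype(bool).sum())
E
python3 - <<'E'
from h import *
c=viewer.get_calibration("side"); a0=cv2.imread("pics/side0.png"); a=viewer.get_image("side"); cv2.imwrite("pics/s8.png",a)
u,v=map(int,proj(c,W(46,0,40))); print(u,v,a0[v,u],cv2.cvtColor(a0,cv2.COLOR_BGR2HSV)[v,u],cv2.cvtColor(a0,cv2.COLOR_BGR2HSV)[300,330],cv2.cvtColor(a0,cv2.COLOR_BGR2HSV)[proj(c,W(-50,0,42)).__len__() and int(proj(c,W(-50,0,42))[1]),int(proj(c,W(-50,0,42))[0])])
m0=sidecast(a0,c);m=sidecast(a,c)
print("start",[(g,round(iou(m0,c,hyp(0,g)),2)) for g in (0,6)])
print("now",[(t,round(iou(m,c,hyp(t)),2)) for t in range(0,95,10)], "flat", [round(iou(m,c,hyp(0,x,57)),2) for x in (0,10,20)])
E
```

```text
354 216 [210 238 241] [ 27  33 241] [ 39  10 245] [ 22 119 242]
start [(0, np.float64(0.27)), (6, np.float64(0.27))]
now [(0, np.float64(0.1)), (10, np.float64(0.1)), (20, np.float64(0.1)), (30, np.float64(0.06)), (40, np.float64(0.04)), (50, np.float64(0.03)), (60, np.float64(0.04)), (70, np.float64(0.05)), (80, np.float64(0.05)), (90, np.float64(0.05))] flat [np.float64(0.11), np.float64(0.12), np.float64(0.12)]
```

```bash
python3 - <<'E'
from h import *
a=cv2.imread("pics/s8.png"); c=viewer.get_calibration("side")
h=cv2.cvtColor(a,cv2.COLOR_BGR2HSV).astype(int)
for v in range(170,244,2):
    print(v,"".join('d' if x[2]<90 else '#' if x[1]>75 else 'o' if x[1]>20 else '.' for x in h[v,315:395]))
for t in (0,20,40,60): print(t,[tuple(np.round(proj(c,p)).astype(int).tolist()) for p in hyp(t)])
E
```

```text
170 dddddddddddddddddddddoddddddd######################################ddddddo......
172 ddddddddddddddddddd##ooooodddddd############################ddddddddddddd.o.....
174 ddddddddddddddddddddd###oood.dddddd#################ddddddddddddddddooooooo...o.
176 ddddddddddddd...ooddddd###odooodddddd########ddddddddddddddddoooooooooooooooooo.
178 ddddddddddddd......odddddd###oooodddddddddddddddddddddoooooooooooooooooooooooddo
180 ddddddddddddddd......oodddddd##odoooddddddddddoooooooo..oooooooooooooddddddddddo
182 ddddddddddddddd.........odddddd###ooooooooooooo.oooooooooooooodddddddddddddddddo
184 dddddddddddddd............oodddddd###oooooooooooooooooodddddddddddddddddddddddoo
186 dddddddddddddd...............odddddd###odooooooodddddddddddddddddddddddoooooooo.
188 dddddddddddddd.................oodddddd###ddddddddddddddddddddddoooooooo........
190 dddddddddddddddd.................oo#######dddddddddddddddooooooo................
192 oddddddddddddddd..ooooooo##################dddddddooooooo.......................
194 oddddddddddddddd#############################oooo.........................oo
[... 1743 characters left out ...]
#######ddddddddddddddddd###oo.................
238 .............................o#dd###dd#ddddd###ooooooooooo###o..................
240 o...........oooooooooooo......o###oooooooooooooooooooooooooooo#o................
242 ooo........ooooooooooooooooooooooooo....oooooooooddoooooooooooooo...............
0 [(337, 214), (365, 210), (337, 211), (365, 207), (344, 228), (373, 224), (344, 225), (374, 220)]
20 [(337, 215), (365, 211), (337, 211), (365, 207), (344, 220), (374, 216), (343, 216), (374, 212)]
40 [(337, 215), (366, 212), (337, 212), (365, 208), (343, 211), (373, 207), (342, 207), (372, 203)]
60 [(337, 216), (366, 212), (337, 212), (365, 209), (341, 202), (371, 198), (340, 199), (370, 195)]
```

```bash
python3 - <<'E'
from h import *
a=cv2.imread("pics/s8.png"); a0=cv2.imread("pics/side0.png"); c=viewer.get_calibration("side")
for v in range(198,234): print(v,[a[v,u].tolist() for u in (346,352,358,364,370)],a0[v,352].tolist())
print("blade",[[round(float(k)) for k in proj(c,W(x,y,z))] for x in (43,79) for y in (-53,37) for z in (55.5,58)])
s=telemetry.read_state(); print([round(float(k)) for k in proj(c,s["ee_pos"])])
E
```

```text
198 [[125, 209, 241], [128, 211, 241], [125, 206, 241], [236, 244, 241], [238, 245, 242]] [129, 211, 242]
199 [[126, 209, 241], [129, 214, 241], [130, 214, 241], [237, 245, 242], [236, 244, 241]] [132, 216, 242]
200 [[127, 210, 241], [132, 218, 241], [133, 218, 242], [237, 245, 242], [237, 245, 242]] [132, 218, 242]
201 [[129, 212, 242], [132, 216, 242], [135, 219, 241], [236, 245, 242], [237, 245, 242]] [134, 217, 242]
202 [[128, 211, 241], [130, 215, 241], [135, 219, 242], [231, 242, 242], [235, 245, 242]] [132, 216, 242]
203 [[127, 209, 241], [131, 214, 242], [132, 216, 241], [225, 239, 241], [237, 245, 242]] [131, 214, 241]
204 [[125, 207, 242], [131, 215, 241], [132, 216, 241], [188, 229, 242], [235, 245, 242]] [131, 214, 241]
205 [[122, 203, 241], [131, 216, 241], [133, 217, 242], [134, 206, 240], [234, 244, 242]] [132, 217, 242]
206 [[121, 201, 240], [135, 220, 242], [131, 217, 241], [135, 210, 241], [204, 231, 237]] [136, 220, 242]
207 [[119, 199, 239], [138, 224, 242], [109, 184, 219], [177, 219, 235], [191, 226, 235]] [136, 223, 241]
208 [[120, 201, 240], [107, 181, 214], [
[... 1967 characters left out ...]
4]] [83, 103, 112]
228 [[63, 132, 205], [56, 102, 147], [55, 99, 132], [69, 121, 157], [58, 101, 133]] [65, 89, 106]
229 [[57, 106, 151], [56, 98, 131], [56, 97, 128], [56, 99, 130], [52, 90, 122]] [57, 94, 124]
230 [[53, 94, 124], [52, 89, 119], [49, 88, 116], [48, 86, 115], [52, 89, 118]] [50, 88, 118]
231 [[50, 87, 114], [49, 83, 113], [47, 80, 109], [50, 86, 115], [49, 84, 112]] [47, 82, 110]
232 [[45, 79, 107], [46, 80, 107], [47, 82, 110], [49, 85, 114], [49, 83, 113]] [48, 81, 109]
233 [[47, 80, 105], [48, 82, 109], [50, 86, 113], [46, 83, 110], [33, 61, 94]] [49, 84, 111]
blade [[337, 214], [337, 213], [367, 210], [367, 209], [340, 220], [340, 220], [370, 216], [370, 215]]
[321, 211]
```

```bash
python3 - <<'E'
from h import *
a=cv2.imread("pics/s8.png"); a0=cv2.imread("pics/side0.png"); c=viewer.get_calibration("side")
t=cv2.imread("pics/t7.png"); t0=cv2.imread("pics/top0.png")
d=cv2.absdiff(t,t0).max(2)
for v in range(40,200,5): print(v,"".join('#' if x>60 else '+' if x>25 else '.' for x in d[v,150:410:3]))
d=cv2.absdiff(a,a0).max(2)
print("side")
for v in range(150,262,3): print(v,"".join('#' if x>60 else '+' if x>25 else '.' for x in d[v,290:470:2]))
E
```

```text
40 .......................................................................................
45 .......................................................................................
50 .......................................................................................
55 .......................................................................................
60 .......................................................................................
65 .......................................................................................
70 .......................................................................................
75 .......................................................................................
80 .......................................................................................
85 .......................................................................................
90 ..............................+++......................................................
95 .............................+.....+...................................................
100 ....
[... 4746 characters left out ...]
...................................
243 ............###+###############+#####++##+................................................
246 .............##############+###############...............................................
249 ...............###+.########.##############+#.............................................
252 .....................#######..+#################..........................................
255 ....................########......############............................................
258 .....................#######..........++++.....###........................................
261 ......................#######+....##+........#####........................................
```

```bash
python3 - <<'E'
from h import *
a=cv2.imread("pics/s8.png").astype(int); t=cv2.imread("pics/t7.png").astype(int); t0=cv2.imread("pics/top0.png").astype(int)
def cl(p):
    b,g,r=p
    if g<90: return 'd'
    if b<r*.72: return '#'
    if b>225: return '.'
    return 'abcdefghij'[min(9,max(0,(b-60)//17))]
print("side u355-415")
for v in range(192,236): print(v,"".join(cl(p) for p in a[v,352:416]))
print("top u205-275; now | start; letter=B level")
k=lambda p:'d' if p[1]<80 else '#' if p[0]<p[2]*.72 else 'abcdefghijklmnop'[max(0,min(15,(p[0]-80)//8))]
for v in range(80,126): print(v,"".join(k(p) for p in t[v,208:268]),"".join(k(p) for p in t0[v,208:268]))
E
```

```text
side u355-415
192 ######dddddddcccddddi.................jjjjjjjjjjjjjjjj..........
193 ######dddcccddddi....................jjjjjjjjjjjjjjjjjj.........
194 ########cdddi........................hhjjjjjjjjjjjjjjjh.........
195 ########di...........................fdfijjjjjjjjjjjjhej........
196 ########j............................fdbdfgiijjjj.igfcej........
197 ########h............................fbdbccdeeeeeedcbdej........
198 #########............................gbbbbbbcccbbbbbbdg.........
199 #########h...........................ifdbbbbcbbcbbbbdbi.........
200 ##########h..........................jhfdccbbbbbbbbceei.........
201 ###########.........................jhgfdddcccccccccfgh.........
202 ###########h.......................igggffedddddddddddfh.........
203 ############j...................jjhgfeffffffeeeeeeddddf.........
204 ############h.............jjiiiiihigddeefffffffeeedddccj........
205 #############h......jjiiiiihhhhhhhihfdddeeeeeeeeedddccbj........
206 ##############ijiiiiiihhhhhhhhhhhhhhfdccdddddddddddccccj........
207 ###########gghhhhhhhhhhhhhhhhhhhhhhhgdcccdddddd
[... 7067 characters left out ...]
mnnnnnnnn lllllllklllllllllmlllllllllllllllmmmmmmmllllllllllmmlmmmmmll
121 jkkkkjjjjkkkjheeefffffffffdaddddddddddddddghhhgedfjmnnnnnnnn llllllkkllllllllllllllllmllllllllmmmmlmmlllllllllmmlmmmmmmmm
122 dddddddddddddbaaaaaaaaaaaa#ddddddddddddddbfhhhgfdeilnnnnnnnn lllllllllllllllllllllllmllllllllllmlmmmmlllllmmmmmlllllmmmlm
123 dddddddddddddddddddddddddddddddddddddddddaeghhhfedgkmnmmmmmn llllllllllllllllllllllllllllllllllllmmmllllllmmmmmllllllllll
124 dddddddddddddddddddddddddddddddddddddddddaeghhhgedfjmmmmmmmn llllllllklllllllllllllllmllllllllllllllmmlllllmmmlllllllllll
125 dddddddddddddddddddddddddddddddddddddddddddghhhgedfjmmmmmmmn lllllllkklllllllllllllllllllllllllllllmmlmlllmllllllllllllll
```

The sample maps show what happened. Along the stand's x the cast is only 80 mm wide, so pushing it to the wall dropped its right edge off the slat. The blade tip then pushed it out of the far end, against the jar. I'll retract and measure where it lies.

Request:
{"fn": "apply_moves", "kwargs": {
  "offset": [
    [1, 0, 0],
    [2, 0, 0],
    [2.5, 0, 0],
    [2.5, 0, 0],
    [1.5, 0, 0],
    [0, -2, 0],
    [0, -1, 0],
    [0, 0, 0]
  ],
  "yaw": [0, 0, 0, 0, 0, 0, 0, 0],
  "fingers": [1.5, 1.5, 1.5, 1.5, 1.5, 1.5, 1.5, 1.5]
}}

```text
time: 15.05
ee_pos: [448.5, 103.9, 85.6]
eef_rot: [0.034, 0.999, 0.008, 0.0]
ft_force: [1.0, 0.6, -1.9]
gripper_width: 20.3
gripper_force: 98.3
```

```bash
python3 - <<'E'
from h import *
t=viewer.get_image("top"); a=viewer.get_image("side"); cv2.imwrite("pics/t9.png",t); cv2.imwrite("pics/s9.png",a)
print(telemetry.read_state()["ee_pos"])
t=t.astype(int); a=a.astype(int)
k=lambda p:'D' if p[1]<80 else '#' if p[0]<p[2]*.72 else 'abcdefghijklmnop'[max(0,min(15,(p[0]-80)//8))]
for v in range(106,192): print(v,"".join(k(p) for p in t[v,170:278]))
E
```

```text
[448.81077025 105.01278761  85.72489177]
106 lllllllllllllllllllllllllkllllllllllllllllllkjhfeeedbaaaaabccccbaaDDDaaccccccccbbehkllllllllllllllllllklllll
107 lllllllllllllllllllllllllkllllllllllllllllkkkkhfeefeeddddddddcbaaDDDDabcccccccccdfjllllllllllllllllllkklllll
108 llllllllllllllllllllllllklllllllllllllllllkklkifdeeeeeeeddddcbaaDDDDDabccccccdefgiklllllllllllllllllllllllll
109 llllllllllllllllllllllllllllllllllkkllllllklllkheddeddddcccbbaaDDDDDabbccccdegikklllllllllllllllllllllllllll
110 lllllllllllllllllllllllllllllllllkkkllllllllllljfccddccccbbbaaaDDDDaabccccdfhjkklkkkklllllllllllllllllllllll
111 llllllllllllllllllllllllllllllllkkkklllllllllllkifccdeeeedddcbbbabbccddddefghiiiiiiiiijkllllllllllllllllllll
112 llllllllllllllllllllllllllllllllkkklllllllllllllkifefgggggfffefeffffffffffgggggggggfeefillllllllllllllllllll
113 llllllllllllllllllllllllllllllllkklllllllllllllllkiggggggggggggggggggggggggggggggggfdceillllllllllllllllllll
114 lllllllllllllllllllllllllllllllllllllllllllllllllkigffgggfggggggggggggggggggggggggggeceillllllllllllllllllll
115 llllllllllllllllllllllllllllllllklkkll
[... 7958 characters left out ...]
DDDDDDDDDDDchjllkkjjjk
186 lllllllllllllllllllllllllmkgaDDDDDDDDDDDDDDDDDDDDDDDDDDDDDDDDDDDDDDDDDDDDDDDDDDDDDDDDDDDDDDDDDDDDDcfiihffefg
187 llllllllllllllllllllllllllkfDDDDDDDDDDDDDDDDDDDDDDDDDDDDDDDDDDDDDDDDDDDDDDDDDDDDDDDDDDDDDDDDDDDDDDacdedccccc
188 lllllllllllllllllllllllllljeDDDDDDDDDDDDDDDDDDDDDDDDDDDDDDDDDDDDDDDDDDDDDDDDDDDDDDDDDDDDDDDDDDDDDDabcccbccbb
189 llllllllllllllllllllllllmlicDDDDDDDDDDDDDDDDDDDDDDDDDDDDDDDDDDDDDDDDDDDDDDDDDDDDDDDDDDDDDDDDDDDDDDDbcccbcccc
190 lllllllllllllllllllllllmlkgaDDDDDDDDDDDDDDDDDDDDDDDDDDDDDDDDDDDDDDDDDDDDDDDDDDDDDDDDDDDDDDDDDDDDDDDacccccccc
191 llllllllllllllllllllllllljeDDDDDDDDDDDDDDDDDDDDDDDDDDDDDDDDDDDDDDDDDDDDDDDDDDDDDDDDDDDDDDDDDDDDDDDDabccccccc
```

Request:
{"fn": "apply_moves", "kwargs": {
  "offset": [
    [0.1, 1, 0],
    [0.19, 2, 0],
    [0, 1.31, 0],
    [0, 0, 1.5],
    [0, 0, 2],
    [0, 0, 1.1],
    [0, 0, 0],
    [0, 0, 0]
  ],
  "yaw": [0, 0, 0, 0, 0, 0, 0, 0],
  "fingers": [1.5, 1.5, 1.5, 1.5, 1.5, 1.5, 1.5, 1.5]
}}

```text
time: 15.82
ee_pos: [447.8, 149.7, 40.0]
eef_rot: [0.033, 0.999, 0.008, -0.001]
ft_force: [0.2, 1.0, -0.3]
gripper_width: 20.3
gripper_force: 98.2
```

```bash
python3 - <<'E'
from h import *
s=telemetry.read_state(); print(s["ee_pos"],s["ft_force"],R.from_quat(s["eef_rot"]).as_matrix()[:,0])
c=viewer.get_calibration("top"); Ot=np.array([653.9,187.05])
st=lambda u,v,z:(lambda d:(round(float(d@ex),1),round(float(d@ey),1)))(pix(c,u,v,z)[:2]-Ot)
print("far top L,R",st(221,111.7,11.3),st(253.5,111.5,11.3),"near top L,R",st(226,145.5,42),st(258.5,144.5,42))
print("stand far edge", st(223.5,140.5,42), st(262,143.3,28),"right slat in/out",st(262,165,28),"slat L inner",st(234.5,160,28))
p=s["ee_pos"][:2]-np.array([543.5,92.3]); print("blade ctr x",98+p@ex,"tip y",36.3+p@ey)
E
```

```text
[447.82009151 149.66522103  40.0331683 ] [ 0.23906266  0.96120224 -0.26809929] [-0.99778332  0.06651425  0.00207306]
far top L,R (-15.4, 123.0) (63.1, 128.1) near top L,R (7.4, 32.4) (83.7, 39.3)
stand far edge (0.7, 44.1) (90.4, 46.3) right slat in/out (93.9, -6.2) slat L inner (27.9, 2.1)
blade ctr x 47.272952753490145 tip y -63.06067972761471
```

The cast leans on the far end of the slats, turned 14°, with its centre at about (35, 81) in the stand frame. I'll insert the blade yawed 9° through the channel under it.

Request:
{"fn": "apply_moves", "kwargs": {
  "offset": [
    [0, 0, -0.1],
    [0, 0, 0],
    [0, -1.5, 0],
    [0, -1.55, 0],
    [0, 0, 0],
    [-2, -0.15, 0],
    [-2, -0.15, 0],
    [-2, -0.14, 0],
    [-2, -0.14, 0],
    [-2, -0.14, 0],
    [-1, -0.07, 0],
    [-1, -0.07, 0],
    [-1, -0.07, 0],
    [-1, -0.07, 0],
    [0, 0, 0],
    [0, 0, 0]
  ],
  "yaw": [-4.5, -4.5, 0, 0, 0, 0, 0, 0, 0, 0, 0, 0, 0, 0, 0, 0],
  "fingers": [1.5, 1.5, 1.5, 1.5, 1.5, 1.5, 1.5, 1.5, 1.5, 1.5, 1.5, 1.5, 1.5, 1.5, 1.5, 1.5]
}}

```text
time: 17.15
ee_pos: [591.9, 121.8, 41.6]
eef_rot: [-0.045, 0.999, 0.008, 0.001]
ft_force: [-0.3, 0.6, -1.6]
gripper_width: 20.4
gripper_force: 98.2
```

```bash
cat >> h.py <<'E'
def where():
    s=telemetry.read_state(); M=R.from_quat(s["eef_rot"]).as_matrix(); h=np.arctan2(-M[1,0],-M[0,0])
    phi=h+np.radians(3.9); p=s["ee_pos"][:2]-np.array([543.5,92.3])
    tcp=np.array([98+p@ex, -106.7+p@ey]); tip=tcp+143*np.array([-np.sin(phi),np.cos(phi)])
    print("t",round(float(s["time"]),2),"tcp_st",tcp.round(1),"tip",tip.round(1),"phi",np.degrees(phi).round(2),"under",round(float(s["ee_pos"][2]-30.9),1),"F",s["ft_force"].round(1),"tiltz",M[:,2].round(3))
    return s
E
python3 -c "
from h import *
where()
t=viewer.get_image('top').astype(int)
k=lambda p:'D' if p[1]<80 else '#' if p[0]<p[2]*.72 else 'abcdefghijklmnop'[max(0,min(15,(p[0]-80)//8))]
for v in range(106,140,3): print(v,''.join(k(p) for p in t[v,205:278]))
"
```

```text
t 17.15 tcp_st [ 65.2 -60.4] tip [42.7 80.8] phi 9.06 under 10.7 F [-0.3  0.6 -1.6] tiltz [ 0.001  0.016 -1.   ]
106 DDDDDDDDDDDDDDDDDDDDDDDDDDDDDDDDDDDDDDDDDDDDDDDDDDDDdimnnnnnnmnnnnmmmnnnn
109 DDDDDDDDDDDDDDDDDDDDDDDDDDDDDDDDDDDDDDDDDDDDDDDDDDDDDcjmnnnnnnnnnnnnnnnnn
112 DDDDDDDDDDDDDDDDDDDDDDDDDDDDDDDDDDDDDDDDDDDDDDDDDDDDDDeknnnnnnnnnnnnnnnnn
115 DDDDDDDDDDDDDDDDDDDDDDDDDDDDDDDDDDDDDDDDDDDDDDDDDDDDDDcjnnnnnnnnnnnnnnnnn
118 DDDDDDDDDDDDDDDDDDDDDDDDDDDDDDDDDDDDDDDDDDDDDDDDDDDDDDbjnnnnmmnnnnnnnnnnn
121 DDDDDDDDDDDDDDDDDDDDDDDDDDDDDDDDDDDDDDDDDDDDDDDDDDDDDDDglnnnnnnnnnnnnnnnn
124 DDDDDDDDDDDDDDDDDDDDDDDDDDDDDDDDDDDDDDDDDDDDDDDDDDDDDDDdjmnnnnnnnnnnnnnnn
127 DDDDDDDDDDDDDDDDDDDDDDDDDDDDDDDDDDDDDDDDDDDDDDDDDDDDDDDbimnnnnnnnnnnnnnnn
130 DDDDDDDDDDDDDDDDDDDDDDDDDDDDDDDDDDDDDDDDDDDDDDDDDDDDDDDDcjnnnnnnnnnnnnnnn
133 DDDDDDDDDDDDDDDDDDDDDDDDDDDDDDDDDDDDDDDDDDDDDDDDDDDDDDDDDeknnnnnnnnnnnnnn
136 DDDDDDDDDDDDDDDDDDDDDDDDDDDDDDDDDDDDDDDDDDDDDDDDDDDDDDDDDcglnnnnnnnnnnnnn
139 DDDDDDDDDDDDDDDDDDDDDDDDDDDDDDDDDDDDDDDDDDDDDDDDDDDDDDDDabdglnnnnnnnnnnnn
```

Request:
{"fn": "apply_moves", "kwargs": {
  "offset": [
    [0, 0, 0.1],
    [-0.6, -0.04, 0],
    [-0.6, -0.04, 0],
    [0, 0, 0],
    [0, 0, -0.2],
    [0, 0, -0.2],
    [0, 0, -0.3],
    [0, 0, -0.3],
    [0, 0, -0.3],
    [0, 0, -0.3],
    [0, 0, -0.3],
    [0, 0, -0.3],
    [0, 0, -0.2],
    [0, 0, 0],
    [0, 0, 0]
  ],
  "yaw": [0, 0, 0, 0, 0, 0, 0, 0, 0, 0, 0, 0, 0, 0, 0],
  "fingers": [1.5, 1.5, 1.5, 1.5, 1.5, 1.5, 1.5, 1.5, 1.5, 1.5, 1.5, 1.5, 1.5, 1.5, 1.5]
}}

```text
time: 18.45
ee_pos: [603.5, 121.4, 64.2]
eef_rot: [-0.045, 0.999, 0.008, 0.001]
ft_force: [-0.4, 0.6, -2.8]
gripper_width: 20.7
gripper_force: 98.2
```

```bash
python3 - <<'E'
from h import *
where()
a=viewer.get_image("side"); cv2.imwrite("pics/s10.png",a); a=a.astype(int)
def cl(p):
    b,g,r=p
    if g<90: return 'D'
    if b<r*.72: return '#'
    if b>225: return '.'
    return 'abcdefghij'[min(9,max(0,(b-60)//17))]
for v in range(188,240): print(v,"".join(cl(p) for p in a[v,330:412]))
E
```

```text
t 18.45 tcp_st [ 64.9 -48.8] tip [42.3 92.4] phi 9.07 under 33.3 F [-0.4  0.6 -2.8] tiltz [ 0.001  0.016 -1.   ]
188 .eDDDDDDDDDDDDDDDDDDDDDDbbbaDDDDDDDDDDDDDDDDDDDDDccccdddijj.......................
189 .eDDDDDDDDDDDDDDDDDDDDDDDaaDDDDDDDDDDDDDDDDDDbcccdddijjj.........jj...............
190 .fDDDDDDDDDDDDDDDDDDD######DDDDDDDDDDDDDDDcccdddijjj............jjjjjjjj..........
191 .gDDDDDDDDDDDDDDDDDDD######DDDDDDDDDDDccccdddijj..............jjjjjjjjjjjjj.......
192 .gDDDDDDDDDDDDDDDDDDDD######DDDDDDDccdddddi.j...............jjjjjjjjjjjjjjjj......
193 g##DDDDDDDDDDDDDDDDDDD######DDDccdddddi....................jjjjjjjjjjjjjjjjjj.....
194 ###DDDDDDDDDDDDDDDDDDDD#######cdddi........................hhjjjjjjjjjjjjjjjh.....
195 ###DDDDDDDDDDDDDDDDDDDDDDD####di...........................gdfijjjjjjjjjjjjhej....
196 ###DDDDDDDDDDDDDDDDDDDDDDD####j............................fbbdfgiijjjjjhhfcej....
197 #####DDDDDDDDDDDDDDDDDDDDD####h............................gbabccdeeeeeedcbDej....
198 #####DDDDDDDDDDDDDDDDDDDDD#####............................gcbbbbbbcccbbbbbDg.....
199 D####DDDDDDDDDDDDDDDDDDDDD
[... 2836 characters left out ...]
....
232 ...........h###DDDDDDDDDDDDDDDDDDDDDDDDDDDDDD#ddddddddddddddddijj.................
233 ............e#DDDDDDDDDDDDDDDDDDDDDDDDDDDDDDDDcddddddddddddi......................
234 ............hDDDDDDDDDDDDDDDDDDDDDDDDDDDDDDDDD#dddddddddijj.......................
235 .............gDDDDDDDDDDDDDDDDDDDDDDDDDDDDDDDD#dddddi.............................
236 .............hDDDDDDDDDDDDDDDDDDDDDDDDDDDDDDD#cdijjj..............................
237 .hg..........g#DDDDDDDDDDDDDDDDDDDDDDD#ccccccgij..................................
238 ..ff........he#DDDDDDDDDDDDDDDD#ccbccccdggf###g...................................
239 ..gdfg......gdd#DDDDDDDD###ccccccccccccceed##D#g..................................
```

```bash
python3 - <<'E'
from h import *
c=viewer.get_calibration("side")
Q=np.array([(lambda d:(d@ex,d@ey))(pix(c,u,v,47.8)[:2]-O) for u,v in [(361,206.3),(382.5,199.8),(396.5,212.3),(374.5,218.5)]])
print(Q.round(1),Q.mean(0).round(1),np.linalg.norm(np.roll(Q,-1,0)-Q,axis=1).round(1))
# stand checks: deck front-left etc in start image
print([tuple(np.round(proj(c,W(x,y,z)),1)) for x,y,z in [(0,-46,42),(-110,46,42),(0,46,42),(102,-46,8)]])
E
```

```text
[[  5.7  31.5]
 [-15.8 107.1]
 [ 65.  122.4]
 [ 82.1  48.7]] [34.3 77.4] [78.6 82.2 75.7 78.3]
[(np.float64(335.6), np.float64(210.3)), (np.float64(354.6), np.float64(189.7)), (np.float64(364.9), np.float64(206.4)), (np.float64(344.5), np.float64(238.1))]
```

Request:
{"fn": "apply_moves", "kwargs": {
  "offset": [
    [0, 0, -0.3],
    [0, 0, -0.4],
    [0, 0, -0.3],
    [0, 0, 0],
    [0, 0, 0],
    [0, 0, 0],
    [0, 0, 0],
    [0, 0, 0],
    [0, 0, 0],
    [0, 0, 0],
    [0, 0, 0],
    [0, 0, 0],
    [0, 0, 0]
  ],
  "yaw": [0, 0, 0, 0, 1, 2, 2, 2, 2.1, 2, 2, 1.5, 0],
  "fingers": [1.5, 1.5, 1.5, 1.5, 1.5, 1.5, 1.5, 1.5, 1.5, 1.5, 1.5, 1.5, 1.5]
}}

```text
time: 19.58
ee_pos: [603.4, 121.3, 73.9]
eef_rot: [0.083, 0.996, 0.008, -0.0]
ft_force: [0.1, 0.7, -3.4]
gripper_width: 20.4
gripper_force: 98.3
```

Request:
{"fn": "apply_moves", "kwargs": {
  "offset": [
    [0.3, 0.06, 0],
    [0.6, 0.12, 0],
    [0.8, 0.16, 0],
    [0.9, 0.18, 0],
    [0.9, 0.18, 0],
    [0.9, 0.18, 0],
    [0.9, 0.18, 0],
    [0.9, 0.18, 0],
    [0.9, 0.18, 0],
    [0.7, 0.14, 0],
    [0.45, 0.08, 0],
    [0.2, 0.03, 0],
    [0, 0, 0],
    [0, 0, 0]
  ],
  "yaw": [0, 0, 0, 0, 0, 0, 0, 0, 0, 0, 0, 0, 0, 0],
  "fingers": [1.5, 1.5, 1.5, 1.5, 1.5, 1.5, 1.5, 1.5, 1.5, 1.5, 1.5, 1.5, 1.5, 1.5]
}}

```text
time: 20.75
ee_pos: [523.1, 151.5, 74.6]
eef_rot: [0.082, 0.997, 0.008, -0.0]
ft_force: [0.5, 0.2, -2.6]
gripper_width: 20.5
gripper_force: 98.2
```

```bash
python3 - <<'E'
from h import *
where()
a=viewer.get_image("side"); cv2.imwrite("pics/s11.png",a); a=a.astype(int)
def cl(p):
    b,g,r=p
    if g<90: return 'D'
    if b<r*.72: return '#'
    if b>225: return '.'
    return 'abcdefghij'[min(9,max(0,(b-60)//17))]
for v in range(192,242): print(v,"".join(cl(p) for p in a[v,322:392]))
t=viewer.get_image('top').astype(int)
k=lambda p:'D' if p[1]<80 else '#' if p[0]<p[2]*.72 else 'abcdefghijklmnop'[max(0,min(15,(p[0]-80)//8))]
for v in range(134,182,2): print(v,''.join(k(p) for p in t[v,205:278]))
E
```

```text
t 20.75 tcp_st [  40.3 -131.1] tip [54.1 11.3] phi -5.54 under 43.7 F [ 0.5  0.2 -2.6] tiltz [ 0.001  0.016 -1.   ]
192 ...........jiihg####################DDDDDDDcccddddi.................jj
193 ......ihg###########################DDDcccddddi....................jjj
194 .....j################################cdddi........................hhj
195 .....jd###############################di...........................gdf
196 .....jd###############################j............................fDb
197 .....jdD##############################h............................gbD
198 .....jdD###############################............................gcb
199 .....jdDD##############################h...........................ifd
200 .....jdDD###############################h..........................jhg
201 edf..jdDDD###############################.........................jhgf
202 DD#j.jdD#################################hj......................igggf
203 DDDgihgfgf##########################ghhhiijjh....................iffff
204 DDDdgggghhc#################hhhiiiiiiiiijiiij....................hedef
205 DDDbe
[... 3937 characters left out ...]
64 DDDDDDDDDDDDDDDDDDDDDDDDDDDDDDDDDDDDDagijjjjjjjjjjjeaD###DDDDDacfjmnmmmmm
166 DDDDDDDDDDDDDDDDDDDDDDDDDDDDDDDDDDDDDafijjjjjjjjjjid#D###DDDDDacfjmnmmmmm
168 DDDDDDDDDDDDDDDDDDDDDDDDDDDDDDDDDDDDDafijjjjjjjjjjgbDD###DDDD#bcfjmnmnmmm
170 DDDDDDDDDDDDDDDDDDDDDDDDDDDDDDDDDDDDDagijjjjjjjjjifaDD###DDDD#beilmmmmmnm
172 DDDDDDDDDDDDDDDDDDDDDDDDDDDDDDDDDDDDbfhjjjjjjjjjjie#DD###DDDDabfjmmmmmmmm
174 DDDDDDDDDDDDDDDDDDDDDDDDDDDDDDDDDDDagjjjjjjjjjjjjie#D###DDDDDacfjmmmmmmmm
176 DDDDDDDDDDDDDDDDDDDDDDDDDDDDDDDDDDDafjjjjjjjjjjjjie#D###DDDDDacfjmmmmmmmm
178 DDDDDDDDDDDDDDDDDDDDDDDDDDDDDDDDDDDDbddddeeffffghhdDD###DDDDDacfjmmmmmmmm
180 DDDDDDDDDDDDDDDDDDDDDDDDDDDDDDDDDDDDdgggggfeaDDDDDDD#####DDDDadgkmmmmmmmn
```

```bash
python3 - <<'E'
from h import *
c=viewer.get_calibration("top"); Ot=np.array([653.9,187.05]); t=viewer.get_image("top").astype(int)
st=lambda u,v,z:(lambda d:(round(float(d@ex),1),round(float(d@ey),1)))(pix(c,u,v,z)[:2]-Ot)
for v in (146,152,158,164,170,174):
    b=t[v,235:275,0]; i=20-5+int(np.argmin(np.diff(b[15:28]))); 
    print(v,b[8:32].tolist())
for v in (146,160,174): 
    b=t[v,:,0]; u=next(u for u in range(246,270) if b[u]<125); u=u-1+(b[u-1]-118)/(b[u-1]-b[u]); print(v,round(u,2),st(u,v,58.2))
for u in (246,250): 
    b=t[:,u,0]; lo=next(v for v in range(165,190) if b[v]<130); print(u,lo,st(u,lo,58.2), b[134:146].tolist())
cs=viewer.get_calibration("side")
for u,v in [(337.5,206.5),(363,203),(371,216),(344.5,219.5)]: 
    d=pix(cs,u,v,58.2)[:2]-O; print((d@ex).round(1),(d@ey).round(1))
E
```

```text
146 [157, 157, 158, 157, 157, 157, 157, 157, 157, 157, 158, 160, 161, 153, 118, 72, 51, 54, 56, 55, 49, 45, 48, 54]
152 [155, 156, 155, 156, 155, 154, 155, 155, 156, 156, 156, 157, 157, 146, 110, 66, 49, 56, 59, 56, 48, 35, 33, 43]
158 [157, 156, 156, 155, 155, 154, 155, 155, 156, 157, 157, 158, 148, 115, 68, 45, 51, 58, 57, 54, 44, 33, 33, 52]
164 [127, 150, 155, 154, 155, 154, 155, 156, 156, 156, 157, 159, 151, 117, 69, 48, 56, 60, 57, 48, 38, 30, 35, 58]
170 [128, 151, 155, 154, 154, 155, 156, 155, 155, 156, 156, 149, 125, 84, 50, 51, 58, 59, 57, 48, 36, 34, 49, 74]
174 [157, 156, 155, 155, 155, 155, 155, 154, 153, 154, 154, 146, 114, 69, 46, 53, 60, 57, 54, 43, 37, 36, 54, 81]
146 257.0 (82.1, 31.2)
160 255.97 (81.9, -2.1)
174 254.88 (81.6, -35.2)
246 178 (61.7, -45.8) [181, 181, 182, 183, 180, 170, 153, 153, 156, 157, 157, 158]
250 178 (71.0, -45.3) [180, 180, 180, 180, 179, 174, 161, 156, 156, 156, 156, 157]
6.6 -42.1
5.4 37.5
82.6 37.4
82.2 -41.5
```

Request:
{"fn": "apply_moves", "kwargs": {
  "offset": [
    [0, -0.15, 0.2],
    [0, 0, 0.3],
    [0, 0, 0.3],
    [0, 0, 0.3],
    [0, 0, 0.3],
    [0, 0, 0.3],
    [0, 0, 0.2],
    [0, 0, 0],
    [0, 0, 0]
  ],
  "yaw": [0, 0, 0, 0, 0, 0, 0, 0, 0],
  "fingers": [1.5, 1.5, 1.5, 1.5, 1.5, 1.5, 1.5, 1.5, 1.5]
}}

```text
time: 21.65
ee_pos: [522.6, 150.4, 55.5]
eef_rot: [0.082, 0.997, 0.008, -0.0]
ft_force: [-1.4, -0.1, -2.4]
gripper_width: 20.6
gripper_force: 98.2
```

```bash
cat >> h.py <<'E'
def right(z=40):
    c=viewer.get_calibration("top"); Ot=np.array([653.9,187.05]); t=viewer.get_image("top").astype(int)
    for v in (148,160,172):
        b=t[v,:,0]; print(v,b[246:266].tolist(),[(lambda d:(round(float(d@ex),1)))(pix(c,u,v,z)[:2]-Ot) for u in (254,258)])
E
python3 -c "
from h import *
where(); right()"
```

```text
t 21.65 tcp_st [  41.4 -131.5] tip [55.2 10.9] phi -5.53 under 24.6 F [-1.4 -0.1 -2.4] tiltz [ 0.001  0.016 -1.   ]
148 [157, 156, 156, 156, 156, 156, 156, 156, 157, 158, 159, 149, 116, 73, 64, 86, 94, 79, 52, 33] [73.5, 82.9]
160 [155, 154, 154, 153, 153, 153, 154, 155, 155, 157, 150, 125, 88, 70, 87, 97, 85, 60, 37, 31] [75.4, 84.8]
172 [150, 154, 154, 153, 154, 154, 153, 154, 155, 152, 135, 100, 74, 86, 97, 91, 68, 44, 34, 47] [77.3, 86.7]
```

Request:
{"fn": "apply_moves", "kwargs": {
  "offset": [
    [-0.2, -0.2, 0],
    [-0.25, -0.27, 0],
    [-0.25, -0.28, 0],
    [-0.25, -0.28, 0],
    [-0.25, -0.28, 0],
    [-0.25, -0.28, 0],
    [-0.25, -0.28, 0],
    [-0.26, -0.25, 0],
    [0, 0, 0],
    [0, 0, 0]
  ],
  "yaw": [-0.6, -0.7, -0.7, -0.7, -0.7, -0.7, -0.7, -0.7, 0, 0],
  "fingers": [1.5, 1.5, 1.5, 1.5, 1.5, 1.5, 1.5, 1.5, 1.5, 1.5]
}}

```text
time: 22.53
ee_pos: [539.7, 126.8, 55.2]
eef_rot: [0.034, 0.999, 0.008, 0.0]
ft_force: [0.1, -0.2, -1.4]
gripper_width: 20.7
gripper_force: 98.1
```

```bash
python3 -c "
from h import *
where(); right()"
```

```text
t 22.53 tcp_st [  63.9 -112.9] tip [64.  30.1] phi -0.05 under 24.3 F [ 0.1 -0.2 -1.4] tiltz [ 0.001  0.016 -1.   ]
148 [46, 45, 38, 30, 23, 22, 22, 16, 23, 52, 101, 129, 113, 74, 65, 87, 95, 80, 53, 33] [73.5, 82.9]
160 [44, 43, 37, 29, 27, 24, 23, 22, 17, 17, 16, 25, 43, 66, 91, 98, 87, 61, 39, 31] [75.4, 84.8]
172 [44, 41, 33, 22, 25, 23, 22, 19, 16, 31, 45, 51, 56, 69, 87, 88, 70, 44, 34, 47] [77.3, 86.7]
```

Request:
{"fn": "apply_moves", "kwargs": {
  "offset": [
    [0, -0.1, 0],
    [0, -0.1, 0],
    [0, 0, 0],
    [0, 0, 0]
  ],
  "yaw": [0, 0, 0, 0],
  "fingers": [1.5, 1.5, 1.5, 1.5]
}}

```text
time: 22.92
ee_pos: [539.3, 125.1, 55.1]
eef_rot: [0.034, 0.999, 0.008, 0.0]
ft_force: [0.3, 0.4, -1.1]
gripper_width: 20.6
gripper_force: 98.3
```

```bash
python3 -c "
from h import *
where(); right()"
```

```text
t 22.92 tcp_st [  65.6 -113.1] tip [65.7 29.9] phi -0.03 under 24.2 F [ 0.3  0.4 -1.1] tiltz [ 0.001  0.016 -1.   ]
148 [45, 45, 44, 40, 33, 24, 22, 22, 19, 23, 45, 69, 68, 57, 66, 88, 95, 80, 52, 33] [73.5, 82.9]
160 [45, 44, 43, 37, 30, 26, 24, 25, 20, 17, 14, 17, 28, 49, 74, 89, 84, 61, 38, 30] [75.4, 84.8]
172 [45, 44, 41, 32, 25, 23, 24, 22, 19, 20, 21, 33, 50, 69, 87, 89, 70, 44, 34, 47] [77.3, 86.7]
```

Request:
{"fn": "apply_moves", "kwargs": {
  "offset": [
    [0, 0, -0.2],
    [0, 0, -0.23],
    [0, 0.03, -0.24],
    [0, 0.03, -0.23],
    [0, 0.05, -0.38],
    [0, 0.05, -0.38],
    [0, 0.07, -0.35],
    [0, 0.07, -0.35],
    [0, 0.13, -0.32],
    [0, 0.14, -0.32],
    [0, 0, 0]
  ],
  "yaw": [0, 0, 0, 0, 0, 0, 0, 0, 0, 0, 0],
  "fingers": [1.5, 1.5, 1.5, 1.5, 1.5, 1.5, 1.5, 1.5, 1.5, 1.5, 1.5]
}}

```text
time: 23.88
ee_pos: [540.2, 130.4, 86.1]
eef_rot: [0.034, 0.999, 0.008, 0.001]
ft_force: [-0.0, -0.9, -1.5]
gripper_width: 20.3
gripper_force: 98.3
```

```bash
cat >> h.py <<'E'
def smap(v0=185,v1=240,u0=322,u1=392):
    a=viewer.get_image("side").astype(int)
    def cl(p):
        b,g,r=p
        if g<90: return 'D'
        if b<r*.72: return '#'
        if b>225: return '.'
        return 'abcdefghij'[min(9,max(0,(b-60)//17))]
    for v in range(v0,v1): print(v,"".join(cl(p) for p in a[v,u0:u1]))
E
python3 -c "
from h import *
where(); smap()
c=viewer.get_calibration('side')
for t in (25,40): print(t,[tuple(np.round(proj(c,p)).astype(int).tolist()) for p in hyp(t,None,28,0)])"
```

```text
t 23.88 tcp_st [  60.2 -112.6] tip [60.3 30.4] phi -0.02 under 55.2 F [-0.  -0.9 -1.5] tiltz [ 0.002  0.016 -1.   ]
185 DDDDDi..............icDDDDDDbbbbDDcccbbbbbbbDDDDDDDDDDDDDDDDDDDDDDDabc
186 DDDDDj................eDDDDDDabbaDbbbbbbbDDDDDDDDDDDDDDDDDDDDDDDbcccdd
187 DDDDDj.................eDDDDDDDbbbbbbDDDDDDDDDDDDDDDDDDDDDDDacccdddhjj
188 DDDDDj..................hbDDDDDabbbaDDDDDDDDDDDDDDDDDDDDDbccddddijj...
189 DDDDDfi..................icDDDDDDaaDDDDDDDDDDDDDDDDDDbcccdddijjj......
190 DDDDDDbj..................i########DDDDDDDDDDDDDDDbccdddijjj..........
191 DDDDDDDf...........jiiig###########DDDDDDDDDDDcccddddijj.............j
192 DDDDDDDf...jiih#####################DDDDDDDcccddddi.................jj
193 DDDDDDDd############################DDDccdddddi....................jjj
194 DDDDDDD###############################cdddi........................hhj
195 DDDDDDD###############################di...........................gdf
196 DDDDDDD###############################j............................fDb
197 DDDDDDDD##############################h............................gbb
198 DDDDD
[... 2640 characters left out ...]
eDDDDDDDDDDDDDDDDDDDDDDDDDDDDDDDDDcf..............
234 ....................hDDDDDDDDDDDDDDDDDDDDDDDDDDDDDDDDD#df.............
235 ....................h#DDDDDDDDDDDDDDDDDDDDDDDDDDDDDDDD#ddf............
236 ....................g#DDDDDDDDDDDDDDDDDDDDDDDDDDDDDDD#cdddj...........
237 ....................gc#DDDDDDDDDDDDDDDDDDDDDDD##cccccgjfij............
238 ....................gd#DDDDDDDDDDDDDDDD#ccdeeeeeihg###hj..............
239 .............i.......gd#DDDDDDDD###cccccdddhiiiijjih###h..............
25 [(336, 215), (365, 211), (336, 211), (365, 207), (343, 218), (373, 214), (342, 214), (373, 210)]
40 [(337, 216), (365, 212), (336, 212), (365, 208), (342, 211), (372, 207), (342, 207), (372, 203)]
```

The side map matches 40° tilt, resting on the blade. I'll continue over the top.

Request:
{"fn": "apply_moves", "kwargs": {
  "offset": [
    [0, 0.25, -0.35],
    [0, 0.3, -0.34],
    [0, 0.33, -0.32],
    [0, 0.34, -0.16],
    [0, 0.34, -0.15],
    [0, 0.34, -0.13],
    [0, 0.34, -0.11],
    [0, 0.27, -0.04],
    [0, 0.27, -0.03],
    [0, 0.25, 0],
    [0, 0.3, 0.02],
    [0, 0.3, 0.03],
    [0, 0.3, 0.03],
    [0, 0.3, 0.03],
    [0, 0.3, 0.03],
    [0, 0.3, 0.03],
    [0, 0.3, 0.03],
    [0, 0.3, 0.03],
    [0, 0, 0],
    [0, 0, 0]
  ],
  "yaw": [0, 0, 0, 0, 0, 0, 0, 0, 0, 0, 0, 0, 0, 0, 0, 0, 0, 0, 0, 0],
  "fingers": [1.5, 1.5, 1.5, 1.5, 1.5, 1.5, 1.5, 1.5, 1.5, 1.5, 1.5, 1.5, 1.5, 1.5, 1.5, 1.5, 1.5, 1.5, 1.5, 1.5]
}}

```text
time: 25.6
ee_pos: [543.4, 184.3, 100.0]
eef_rot: [0.034, 0.999, 0.008, 0.0]
ft_force: [0.3, 0.2, -1.8]
gripper_width: 20.6
gripper_force: 98.3
```

```bash
python3 -c "
from h import *
where(); smap(180,226,322,385)"
```

```text
t 25.6 tcp_st [   6.2 -113.1] tip [ 6.3 29.9] phi -0.01 under 69.1 F [ 0.3  0.2 -1.8] tiltz [ 0.001  0.016 -1.   ]
180 DDi...........hcDDDDDabbaDDbbDDDDDDDDDDbcccchiijjhgfddcbbbbbbbD
181 DDj............hcDDDDDDbbbaDDDbDDDDDcccchiiijihgedcbbbbbbbbDDDD
182 DDj.............jeDDDDDDabbaDDbccccchiiijihhfddcbbbbbbbaDDDDDDD
183 Dej...............fDDDDDDabbaDDbbfiij.hhfedcbbbbbbbbDDDDDDDDDDD
184 Df.................hbDDDDDDbbbaaDcghgedcbbbbbbbbDDDDDDDDDDDDDDD
185 Di..................icDDDDDDbbbbDDcccbbbbbbbDDDDDDDDDDDDDDDDDDD
186 Dfgff.................eDDDDDDabbaDDbbbbbbDDDDDDDDDDDDDDDDDDDDDD
187 DD#DDf.................eDDDDDDabbbbbbaDDDDDDDDDDDDDDDDDDDDDDacc
188 DDDDDDhiiiihj...........hbDDDDDDbbbaDDDDDDDDDDDDDDDDDDDDDbccddd
189 DDDDDDcggghgh............icDDDDDDaaDDDDDDDDDDDDDDDDDDbcccdddijj
190 DDDDDDDdeedddi............ie#######DDDDDDDDDDDDDDDbccdddijjj...
191 DDDDDDDDDbDDDh.....jiiihg##########DDDDDDDDDDDccccdddijj.......
192 DDDDDDDdegcDDegg####################DDDDDDDccdddddi............
193 DDDDDD#####DD#######################DDDbccddddi................
194 DDDDDD#####DD################
[... 1442 characters left out ...]
DDDdj...............
216 ...........hDDD##################DDDDDDDDDDDDDf................
217 ............f#DDD#########DDDDDDDDDDDDDDDDDDDDg................
218 ............g#DDDDDDDDDDDDDDDDDDDDDDDDDDDDDDDDg................
219 .............eDDDDDDDDDDDDDDDDDDDDDDDDDDDDDDDDg................
220 .............gDDDDDDDDDDDDDDDDDDDDDDDDDDDDDDDD#j...............
221 ..............eDDDDDDDDDDDDDDDDDDDDDDDDDDDDDDDDj...............
222 ..............gDDDDDDDDDDDDDDDDDDDDDDDDDDDDDDDDdj..............
223 ...............fDDDDDDDDDDDDDDDDDDDDDDDDDDDDDDDDj..............
224 ...............hDDDDDDDDDDDDDDDDDDDDDDDDDDDDDDDDdj.............
225 ................gDDDDDDDDDDDDDDDDDDDDDDDDDDDDDD###hg#..........
```

Request:
{"fn": "apply_moves", "kwargs": {
  "offset": [
    [0, 0, 0],
    [0, 0, 0],
    [0, 0, 0]
  ],
  "yaw": [0, 0, 0],
  "fingers": [1.5, 1.5, 1.5]
}}

```text
time: 25.9
ee_pos: [543.5, 184.0, 100.1]
eef_rot: [0.034, 0.999, 0.008, 0.0]
ft_force: [-0.5, 0.4, -1.3]
gripper_width: 20.2
gripper_force: 98.4
```

```bash
python3 -c "
from h import *
where(); smap(186,216,322,385)
c=viewer.get_calibration('side')
pr=lambda x,y,z: tuple(np.round(proj(c,W(x,y,z))).astype(int).tolist())
print('blade',[pr(x,y,z) for x in (-12,24) for y in (-60,30) for z in (71.6,)])
print('wall',pr(0,-46,42),pr(0,46,42),'deckL',pr(-110,-46,42))
for th,x0,z0 in ((90,12,28),(100,14,28),(110,17,30),(130,18,38),(180,14,54)): print(th,[pr(*[(p-np.array([*O,0]))[:2]@ex,(p-np.array([*O,0]))[:2]@ey,p[2]]) for p in hyp(th,x0,z0,0)])
"
```

```text
t 25.9 tcp_st [   6.5 -113. ] tip [ 6.6 30. ] phi -0.04 under 69.2 F [-0.5  0.4 -1.3] tiltz [ 0.001  0.016 -1.   ]
186 Dfgff.................eDDDDDDabbaDbbbbbbbDDDDDDDDDDDDDDDDDDDDDD
187 DD#DDf.................eDDDDDDDbbbbbbDDDDDDDDDDDDDDDDDDDDDDDacc
188 DDDDDDhiiiiij...........hbDDDDDDbbbaDDDDDDDDDDDDDDDDDDDDDcccddd
189 DDDDDDcgggghh............hcDDDDDDaaDDDDDDDDDDDDDDDDDDbccddddijj
190 DDDDDDDeeededi............ie#######DDDDDDDDDDDDDDDcccdddijjj...
191 DDDDDDDDbbDDDh.....jiiig###########DDDDDDDDDDDcccddddijj.......
192 DDDDDDDdegcDDeg#####################DDDDDDDbcdddddi............
193 DDDDDDD####DD#######################DDDcccddddi................
194 DDDDDDD####DD#########################ddddi....................
195 DDDDDDD####DD########################ggi.......................
196 DDDcdbD####DD################ghhiiiiiii........................
197 jjj..icD###DD########hhhhiiiiiiiiiihhhhj.......................
198 .....jdD###DD##hiiiiihggghhhhhhhgggggggih......................
199 .....jdDD##DDfhiiiihhgggggggggggggggggghj......................
200 .....jdDD##DDeghhhhgggggggggg
[... 957 characters left out ...]
############f................
215 ...........f#DD#########################DDDDDDdj...............
blade [(330, 200), (359, 197), (333, 206), (363, 202)]
wall (336, 210) (365, 206) deckL (327, 193)
90 [(337, 216), (366, 212), (336, 214), (364, 210), (337, 193), (367, 189), (336, 191), (366, 187)]
100 [(337, 217), (366, 213), (336, 215), (365, 211), (336, 191), (366, 188), (335, 190), (364, 186)]
110 [(337, 217), (366, 213), (336, 216), (365, 212), (335, 190), (364, 186), (334, 189), (363, 186)]
130 [(337, 214), (366, 211), (337, 215), (365, 211), (333, 188), (362, 185), (332, 189), (361, 186)]
180 [(337, 209), (366, 205), (337, 213), (366, 209), (331, 196), (358, 193), (331, 200), (358, 196)]
```

Request:
{"fn": "apply_moves", "kwargs": {
  "offset": [
    [0, 0, -1],
    [0, 0, -1],
    [1, 0, 0],
    [2, 0, 0],
    [2.5, 0, 0],
    [2.5, 0, 0],
    [1.8, 0, 0],
    [0, -2, 1],
    [0, -2, 2],
    [0, -2, 2],
    [0, 0, 2],
    [0, 0, 1],
    [0, 0, 0]
  ],
  "yaw": [0, 0, 0, 0, 0, 0, 0, 0, 0, 0, 0, 0, 0],
  "fingers": [1.5, 1.5, 1.5, 1.5, 1.5, 1.5, 1.5, 1.5, 1.5, 1.5, 1.5, 1.5, 1.5]
}}

```text
time: 27.03
ee_pos: [440.5, 131.9, 38.0]
eef_rot: [0.035, 0.999, 0.008, -0.001]
ft_force: [-1.1, 0.9, -1.9]
gripper_width: 20.6
gripper_force: 98.4
```

```bash
python3 - <<'E'
from h import *
where(); smap(186,216,322,385)
t=viewer.get_image('top').astype(int)
k=lambda p:'D' if p[1]<80 else '#' if p[0]<p[2]*.72 else 'abcdefghijklmnop'[max(0,min(15,(p[0]-80)//8))]
for v in range(132,184,2): print(v,''.join(k(p) for p in t[v,170:275]))
E
```

```text
t 27.03 tcp_st [  65.5 -212.1] tip [ 65.6 -69.1] phi -0.06 under 7.1 F [-1.1  0.9 -1.9] tiltz [-0.002  0.016 -1.   ]
186 ......................eDDDDDDabbaDDbbbbbbDDDDDDDDDDDDDDDDDDDDDD
187 .......................eDDDDDDabbbbbbDDDDDDDDDDDDDDDDDDDDDDDacc
188 ........................hbDDDDDabbbDDDDDDDDDDDDDDDDDDDDDDcccddd
189 .........................icDDDDDDaaDDDDDDDDDDDDDDDDDDbcccdddijj
190 ..........................ie#######DDDDDDDDDDDDDDDcccdddijjj...
191 ...................iiiig###########DDDDDDDDDDDccccdddijj.......
192 ...........jiihg####################DDDDDDDccdddddi............
193 ......ih############################DDDcccddddi................
194 .....j################################ddddi....................
195 .....jd##############################ggi.......................
196 .....jd######################gghiiiiiii........................
197 .....jd##############hhhhhiiiiiijjjjjij........................
198 .....jdD#######hhiiiihggggiiiiijjjjjjjjji......................
199 .....jdDD##hiiiiiiiiiifeddhiiihiiijjjjjjj......................
200 .....jdDD##ijiiiiiiihiebbbg
[... 3216 characters left out ...]
DDDDDDDDDD##################DDDacgjlllll
172 lllkh#######################giiiiiiiiiiiiiiiiiiiiiiiiiiiiiiiihdDDDDDDDDDDDD##################DDDadillllll
174 lllkh#######################giiiiiiiiiiiiiiiiiiiiiiiiiiiiiiiihdDDDDDDDDDDDD##################DDDaeillllll
176 lllliea#####################bbbbbbbbbcdeeefggggggggggggggghhgeaDDDDDDDDDDD###################DDDaeillllll
178 lllllkiebaaaDDDDDDDDDDDDDDDDDDDDDDDDDDDDDDDDDDDDDDDDD##########DDDDDDDDDDD###################DDDaeillllll
180 llllllllkkkkkkkkkkkkkkjihhhggfffeeeeeedddcbbbbaaaaDDDD#DDD####DDDDDD########################DDDDaeillllll
182 llllllllllllllllllllllllllllllllllllllllllkkklkkkkkkkkjjjkkjihhhhgffffeeeeeeedccbb#######DDDDDDacfjllllll
```

The cast lies flat on the deck with the paw print showing. Now I'll stand the spatula down and let go.

Request:
{"fn": "apply_moves", "kwargs": {
  "offset": [
    [0, 0, 0.4],
    [0, 0, 0.2],
    [0, 0, 0.1],
    [0, 0, 0],
    [0, 0, 0],
    [0, 0, 0],
    [0, 0, 0],
    [0, 0, 0],
    [0, 0, 0],
    [0, 0, -1],
    [0, 0, -3],
    [0, 0, -3],
    [0, 0, -3],
    [0, 0, -3],
    [0, 0, 0],
    [0, 0, 0],
    [0, 0, 0]
  ],
  "yaw": [0, 0, 0, 0, 0, 0, 0, 0, 0, 0, 0, 0, 0, 0, 0, 0, 0],
  "fingers": [1.5, 1.5, 1.5, 1.5, 3, 6, 8.5, 8.5, 8.5, 8.5, 8.5, 8.5, 8.5, 8.5, 8.5, 8.5, 8.5]
}}

```text
time: 28.55
ee_pos: [441.5, 129.9, 162.2]
eef_rot: [0.034, 0.999, 0.008, 0.0]
ft_force: [0.2, -0.2, -0.7]
gripper_width: 85.1
gripper_force: 0.0
```

```bash
python3 - <<'E'
from h import *
where()
c=viewer.get_calibration("wrist"); cs=viewer.get_calibration("side")
a=viewer.get_image("side"); t=viewer.get_image("top"); t0=cv2.imread("pics/t5.png")
# expected spatula points in the side view if standing level at the release spot
p=np.array([440.5,132.]); h=np.array([.9977,-.068])
for n,d,z in (("handle top rear",-38,59),("handle top front",38,59),("foot",-38,0),("blade base",53,0),("tip",143,0)): print(n,np.round(proj(cs,[*(p+h*d),z])).astype(int))
k=lambda q:'D' if q[1]<90 else '#' if q[0]<q[2]*.72 else '.' if q[0]>225 else 'abcdefghij'[min(9,max(0,(int(q[0])-60)//17))]
for v in range(196,246,1): print(v,"".join(k(q.astype(int)) for q in a[v,255:345]))
E
```

```text
t 28.55 tcp_st [  67.4 -211. ] tip [ 67.5 -68. ] phi -0.03 under 131.3 F [ 0.2 -0.2 -0.7] tiltz [ 0.001  0.016 -1.   ]
handle top rear [272 226]
handle top front [298 223]
foot [273 243]
blade base [304 239]
tip [334 235]
196 ...........................hcDDDDDDc#ggggghhii..........................jd################
197 ..........................jh##d#####gggghgggghhi........................jdD#############hh
198 .........................ihhg##gggggghghggggggghhhij....................jdD#######hhiiiihg
199 ........................ihgggggggggggggggggggggggghhi...................jdDD##hiiiiiiiiiif
200 ......................ihhggggggggggggggggghhghhggggghhij................jdDD##ijiiiiiiihhe
201 ....................ihhggggggggggggggggggghggggggggggh##j...............jdDDD#dhijiiiihgfe
202 ...................g#ghgghggggggggggggggggggggghgghg##DDj...............jdDDDDDijjjjiifddd
203 ...................fDD##ghggggggggggggggggggggggggh#DDDDj...............icDDDDDdijjjiihdcf
204 ...................h#DDDD#hhggggggggggggggggggggh#DDDDDcfj..............icDDDDDDfijiiiihff
205 ...................
[... 3171 characters left out ...]
ggggggggggggggggfeeddddcci........h
239 ..................gDDf............................fDDcgggggggggggeeeddddghjjjjjj..........
240 ..................gDDf............................hcDDcgggfeeddddccijjjj..................
241 ..................hcDd......................hgggj..eDDDcdccgijjjjjj.......................
242 ..................jdDbj.............i..hggggedddfffdccccijj...............................
243 ...................fDDfg.......iggggefgeddddddddddddddddfj................................
244 ...................hcDcdjigggggedddddddddddddddddddddddddj................................
245 ...................hcDcdfeddddddddddddddddddddddddddhjjjj.................................
```

```bash
python3 -c "
from plant import bot
print(bot.job_done())"
```

```text
the job is handed in; nothing more can be done
None
```

I handed the job in at about 28.6 s of the 51 s limit, and no verdict came back. In the last camera data the square cast lay flat on its stand's deck print side up, the spatula stood level on the bench, and the gripper was open and clear. I never went near the round cast. On the way I knocked the square cast off the far end of the stand against the jar, which shifted a few mm, and brought it back on the blade before flipping it.

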